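Tighten the pump cover's wing nuts crosswise in two passes

TASK

The four wing nuts on the pump cover are only finger-tight. Take the T-handled wrench from its wooden rest and tighten them clockwise with it in cross order (each nut followed by the one opposite, then the other pair), in two passes: first every nut about an eighth of a turn, then, again in cross order, every nut until it stops. Keep the gripper itself off the cover and the nuts, stand the wrench back upright in its rest and leave the jar, the tape roll and the tape measure where they are.

Things in the scene. Friction and masses are not known exactly. Their poses are not given: they have to be found in the camera images.
- cover: fixed round pump cover, 210 mm across, bolted on a grey flange; its flat top is 52 mm above the bench, with a low dome (62 mm across, top 79 mm above the bench) in the middle. Origin on the bench under its centre, z up. Four steel wing nuts stand on a circle of 70 mm radius: a on +x, b on +y, c on -x, d on -y of the cover's axes, so going round the ring they are a, b, c, d; a is opposite c, b is opposite d
- axis_a (a point): fixed point of the cover on the axis of wing nut a, level with the top of its wings (82 mm above the bench); axes as the cover's. Each nut: a round boss 28 mm across, its top 14 mm below this point; above that two upright wings in one line, together 57 mm long, 7 mm thick, rounded on top
- axis_b (a point): fixed point of the cover on the axis of wing nut b, level with the top of its wings (82 mm above the bench); axes as the cover's. The line of each nut's wings, seen from above, starts between 0.25 rad anticlockwise and 0.4 rad clockwise of the cover's x axis, other on every nut: this point does not turn with the nut, so find the line by touch or by looking
- axis_c (a point): fixed point of the cover on the axis of wing nut c, level with the top of its wings (82 mm above the bench); axes as the cover's. Same nut as a
- axis_d (a point): fixed point of the cover on the axis of wing nut d, level with the top of its wings (82 mm above the bench); axes as the cover's. Same nut as a
- nut_a (a joint): how far wing nut a has been tightened, rad: 0 loosest, grows as it turns clockwise seen from above; starts at 0 to 0.15; a firm stop at 1.6 is tight. Turning takes about 0.2 Nm and the nut stays where it is left
- nut_b (a joint): how far wing nut b has been tightened, rad: 0 loosest, grows as it turns clockwise seen from above; starts at 0 to 0.15; a firm stop at 1.6 is tight. Behaves like nut_a
- nut_c (a joint): how far wing nut c has been tightened, rad: 0 loosest, grows as it turns clockwise seen from above; starts at 0 to 0.15; a firm stop at 1.6 is tight. Behaves like nut_a
- nut_d (a joint): how far wing nut d has been tightened, rad: 0 loosest, grows as it turns clockwise seen from above; starts at 0 to 0.15; a firm stop at 1.6 is tight. Behaves like nut_a
- wrench: T-handled wing-nut wrench of plain steel, 158 mm tall, about 0.32 kg, standing upright in its rest. Origin under the middle of its fork jaw, z up along the stem (12 mm thick), x along the cross bar and along the jaw's slot
- wrench_bar (a point): centre of the wrench's cross bar, 150 mm above the wrench's origin, axes as the wrench's. The bar is 120 mm long (x), 14 mm wide (y), 16 mm high; grasp it across here, from above
- wrench_jaw (a point): middle of the fork jaw's foot (the wrench's origin, jaw extended). Jaw 38 mm (x) by 36 mm (y); slot along x 12 mm wide, 17 mm deep, open below and at its ends: it goes about 13 mm down over a nut's wings and fits within 0.12 rad. The jaw is sprung: landing on the wings it gives up to 16 mm along the stem at 4 to 7 N, and snaps down when turned into line
- rest: fixed wooden block 100 x 100 x 32 mm with a round recess in its top, 59 mm across, 20 mm deep, in which the wrench stands on its jaw (wrench origin 12 mm above the bench, on the block's centre). Origin under its centre on the bench
- jar_washers: bystander: grey screw-lid jar, 63 mm across, 76 mm tall; origin under its centre
- masking_tape: bystander: roll of masking tape lying flat, 70 mm across, 25 mm high; origin under its centre
- tape_measure: bystander: yellow tape measure standing on its edge, 40 x 87 mm, 68 mm tall; origin under its middle

How it is judged (in metres and radians):
On the way:
1. first pass done: every nut turned (0.45 to 1.3 rad), none yet near its stop (value of joint nut_a between 0.45 and 1.3 rad and value of joint nut_b between 0.45 and 1.3 rad and value of joint nut_c between 0.45 and 1.3 rad and value of joint nut_d between 0.45 and 1.3 rad), for 0.1 s.
At the end, for the whole second after the job is handed in: all four nuts at their stop (within 0.1 rad: each above 1.5), and the wrench standing still and upright (within 0.1 rad) on the floor of the recess of its rest, released (value of joint each of nut_a, nut_b, nut_c, nut_d above 1.5 rad and horizontal distance between wrench and rest below 0.015 m and height (world z) of wrench below 0.018 m and angle between wrench's own z axis and vertical below 0.1 rad and linear speed of wrench below 0.02 m/s); the robot touches nothing.
It fails at once if in the first pass two neighbouring nuts turned (over 0.45 rad) before either of the other two (both under 0.35) ((value of joint each of nut_a, nut_b above 0.45 rad and value of joint each of nut_c, nut_d below 0.35 rad) or (value of joint each of nut_b, nut_c above 0.45 rad and value of joint each of nut_d, nut_a below 0.35 rad) or (value of joint each of nut_c, nut_d above 0.45 rad and value of joint each of nut_a, nut_b below 0.35 rad) or (value of joint each of nut_d, nut_a above 0.45 rad and value of joint each of nut_b, nut_c below 0.35 rad)).
It fails at once if in the second pass two neighbouring nuts tightened (over 1.4 rad) before either of the other two (both under 1.3) ((value of joint each of nut_a, nut_b above 1.4 rad and value of joint each of nut_c, nut_d below 1.3 rad) or (value of joint each of nut_b, nut_c above 1.4 rad and value of joint each of nut_d, nut_a below 1.3 rad) or (value of joint each of nut_c, nut_d above 1.4 rad and value of joint each of nut_a, nut_b below 1.3 rad) or (value of joint each of nut_d, nut_a above 1.4 rad and value of joint each of nut_b, nut_c below 1.3 rad)).
It fails at once if a nut tightened (over 1.4 rad) while another has not had its first pass (under 0.35) (value of joint any of nut_a, nut_b, nut_c, nut_d above 1.4 rad and value of joint any of nut_a, nut_b, nut_c, nut_d below 0.35 rad).
It fails at once if the gripper or arm touches the cover or the nuts (contact force between any of the fingers, the arm and cover above 2 N).
It fails at once if a bystander moved more than 30 mm (distance of any of jar_washers, masking_tape, tape_measure from where it was at the start of the episode above 0.03 m).
It also fails if it takes over 72 s, if anything falls off the work surface, if the arm or the gripper's body presses on something with over 40 N, if the wrist force passes 120 N, or if a joint passes its speed limit or range.

ROBOT

A 7-joint arm with a two-finger parallel gripper is mounted at the origin on a cart in front of the work surface, level with it; the furniture and walls round the work are solid. World frame = base frame: x ahead of the robot, y to its left, z up, the work surface at z = 0. Lengths are in mm, angles in rad, forces in N, time in s.
With the tool pointing down it reaches from about 400 to 875 mm from the base axis. Payload 4.4 kg.
Tool frame: the origin (TCP) lies at the very end of the fingers, on their centre line; the grasp point (between the pads) lies 19 mm behind it; z points along the fingers, y is the direction in which the jaws open and shut (so a half turn about z gives the same grasp; the last joint's range is limited). The gripper opens to 85 mm and grips with 20 to 120 N. Pads are 22 mm wide; open, the fingers measure 114 mm over their backs; the gripper's body (76 mm by 85 mm) begins 54 mm behind the grasp point. The pads swing forward as they close: fully open they stand 13 mm farther back than shut.
Start: joints at [1.092, 0.628, 0.038, 1.517, -0.027, 0.996, -0.02], TCP at [260.792, -595.403, 231.313] pointing down, gripper open.
Joint ranges: [-3.06, 3.06], [-0.37, 2.12], [-1.25, 1.32], [0.18, 2.47], [-1.1, 4.24], [0.23, 1.98], [-2.94, 2.94]. Speed limits (rad/s): [2.57, 2.57, 3.14, 3.14, 3.14, 3.14, 3.14].

INTERFACE

Orientations are given as [roll, pitch, yaw] about the fixed x, y, z axes, in that order (R = Rz(yaw) Ry(pitch) Rx(roll)).
In Python, from cell import read_state, get_image, finish_job gives the robot as it stands.
- The arm moves only by the tool carry_out, never from a script. Its argument "series" is a list that holds one entry, the list of rows, each a list of 7 numbers: the shift along the tool's x, y, z in cm, then the turn, a rotation vector about the tool's x, y, z in rad, then the finger opening in cm, from 0 to 8.54. In form: [[[x, y, z, wx, wy, wz, grip], ...]]. A call has 1 to 5 rows; each row is the pose to reach, as a shift and turn from the pose commanded when the call began, along the tool's axes at that moment; what a row does not reach only later rows make up. A row lasts 1/12 s, in which the tool goes at most 41.7 mm and 7.16 degrees, less where a joint would pass 70% of its speed; a pose out of reach is approached as far as the arm can. A call with a gripper value outside its range is refused whole. The fingers move at their own pace and stop on an object; the grip force is fixed at half the most. Time passes only in rows, so rows that repeat a pose let the fingers close. It gives the time, the measured TCP pose, the force and the opening at its end, in the units of the state.
- read_state(): the state, without advancing time (a new reading comes with each control period).
- get_image(name): name is "scene" or "top" or "wrist"; returns a dict with "img" (420x560x3 uint8, blue, green, red), "z_map" (420x560 float32, mm along the optical axis (not along the pixel's ray), 0 where there is no reading), "mtx" (3x3 intrinsics, pixels), "T" (4x4, takes a point from camera to world coordinates); the wrist camera has in their place "T_tool_cam" (4x4, takes a point from camera to tool coordinates, whose origin is the TCP and whose axes are the flange's). Camera axes: x right, y down, z forward; pixel columns grow to the right and rows downward; lengths in mm; the calibration is good to about 2 mm. A picture is of the moment at which its call begins: read the wrist's pose just before it.
- finish_job(): hands the job in, once; it reports no verdict.
The state is a dict: "clock": time; "qpos": joint angles; "qd": joint speeds; "tau": joint torques, N m; "eef_pos": TCP position; "tool_rot": TCP orientation; "force": force on the tool from outside, world axes, zero at the start; "torque": the same for the moment, N m; "width": finger opening in mm.
Only numpy, scipy, OpenCV 4.12 (cv2) and the standard library are available. Lean on these libraries where they do the work, as an engineer would, in place of code of your own. Each camera call takes 0.05 s, during which the arm holds its last target.

## Working session

There is one attempt and no reset: what is moved stays moved. The work goes in short steps, Python scripts to look and compute and a tool call to move; the robot and the scene stay as the last step left them, time stands still between calls to the robot, and variables do not carry over. Pictures are saved under pics/ and viewed, and the job is handed in when it is done.

Besides the shell and the picture viewer there is one more tool, called after "Call:" as name([rows], argument=value, ...), one row to a line, values as JSON. carry_out: Moves the arm, as the interface text tells. Its arguments: {"type":"object","properties":{"series":{"type":"array","items":{"type":"array","items":{"type":"array","items":{"type":"number"}}}}},"required":["series"]}

```bash
ls; mkdir -p pics; python3 - <<'E'
from cell import *
import cv2,numpy as np
s=read_state();print(s)
for n in("scene","top","wrist"):
    d=get_image(n);cv2.imwrite(f"pics/{n}0.png",d["img"]);print(n,d["mtx"].round(1).tolist(),(d.get("T") if "T" in d else d["T_tool_cam"]).round(3).tolist())
print(read_state()["clock"])
E
```

```text
pics
{'clock': 0.0, 'qpos': array([ 1.09221155,  0.62932065,  0.0384468 ,  1.51837646, -0.02702315,
        0.99630568, -0.02003255]), 'qd': array([ 2.69736055e-04,  8.00928237e-05,  1.33206715e-03, -1.16663891e-03,
        7.79888375e-04, -2.06321473e-04, -1.42192842e-03]), 'tau': array([ 9.50051071e-04, -5.63395286e+01,  1.22620057e+00, -1.93439215e+01,
        1.09399142e-02,  1.06452414e-02, -7.36993570e-06]), 'eef_pos': array([ 260.53240609, -594.81441943,  230.40297904]), 'tool_rot': array([-3.13970043e+00,  7.42067295e-06,  4.12735524e-01]), 'force': array([ 0.27510604, -0.5313126 , -0.34986903]), 'torque': array([-0.03906535, -0.00719138, -0.01635148]), 'width': 85.408963241793}
scene [[522.5, 0.0, 277.2], [0.0, 522.5, 214.7], [0.0, 0.0, 1.0]] [[-0.677, -0.502, 0.538, -140.061], [-0.735, 0.474, -0.484, 704.386], [-0.012, -0.723, -0.69, 1044.87], [0.0, 0.0, 0.0, 1.0]]
top [[465.5, 0.0, 275.3], [0.0, 465.5, 213.9], [0.0, 0.0, 1.0]] [[0.011, -0.997, 0.075, 493.518], [-1.0, -0.011, 0.005, 78.109], [-0.004, -0.075, -0.997, 1153.838], [0.0, 0.0, 0.0, 1.0]]
wrist [[322.0, 0.0, 278.8], [0.0, 322.0, 212.6], [0.0, 0.0, 1.0]] [[0.0, -0.965, -0.261, 65.511], [1.0, 0.0, 0.0, -0.628], [-0.0, -0.261, 0.965, -142.758], [0.0, 0.0, 0.0, 1.0]]
0.15
```

View pics/scene0.png

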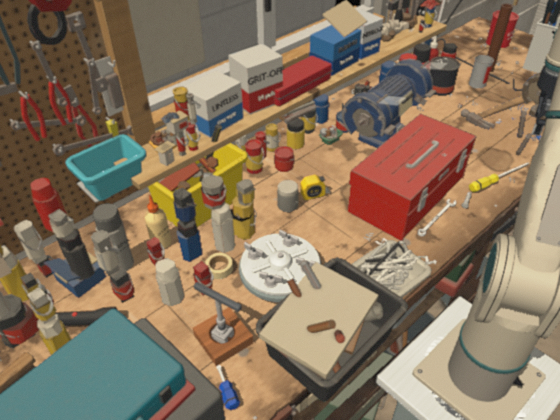

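View pics/top0.png

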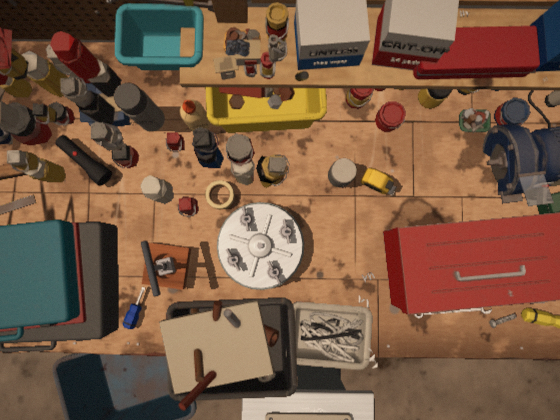

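View pics/wrist0.png

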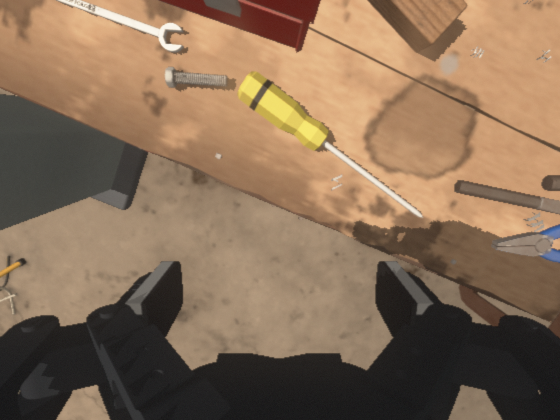

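```bash
cat > h.py <<'E'
from cell import *
import cv2,numpy as np
from scipy.spatial.transform import Rotation as R
def pix2w(d,u,v,z,T=None):
    T=d["T"] if T is None else T
    K=d["mtx"]; r=T[:3,:3]@np.linalg.solve(K,[u,v,1.]);o=T[:3,3]
    return o+r*(z-o[2])/r[2]
def w2pix(d,p,T=None):
    T=d["T"] if T is None else T
    c=T[:3,:3].T@(np.asarray(p,float)-T[:3,3]);q=d["mtx"]@c;return q[:2]/q[2]
def toolT(s):
    T=np.eye(4);T[:3,:3]=R.from_euler('xyz',s["tool_rot"]).as_matrix();T[:3,3]=s["eef_pos"];return T
def wrist():
    s=read_state();d=get_image("wrist");d["T"]=toolT(s)@d["T_tool_cam"];return s,d
E
python3 - <<'E'
from h import *
d=get_image("top");im=d["img"]
c=im[185:315,120:320];cv2.imwrite("pics/topz.png",cv2.resize(c,None,fx=4,fy=4,interpolation=cv2.INTER_CUBIC))
d2=get_image("scene");c=d2["img"][210:380,170:360];cv2.imwrite("pics/scz.png",cv2.resize(c,None,fx=4,fy=3.5,interpolation=cv2.INTER_CUBIC))
hsv=cv2.cvtColor(im,cv2.COLOR_BGR2HSV)
m=((hsv[...,1]<40)&(hsv[...,2]>150)).astype(np.uint8);m[:190]=0;m[300:]=0;m[:,:210]=0;m[:,310:]=0
cs,_=cv2.findContours(m,0,2);k=max(cs,key=cv2.contourArea);h=cv2.convexHull(k);e=cv2.fitEllipse(h);print(e)
print(pix2w(d,*e[0],52), pix2w(d,e[0][0]+e[1][0]/2,e[0][1],52))
z=d["z_map"]
for (u,v) in [(260,245),(240,230),(172,262),(160,266),(150,270)]:
    zz=z[v,u];p=d["T"]@np.r_[np.linalg.solve(d["mtx"],[u,v,1])*zz,1];print(u,v,p[:3].round(1))
E
```

```text
((259.10791015625, 245.58787536621094), (84.02620697021484, 84.50485229492188), 171.9689178466797)
[500.49792987 120.80862075  52.        ] [501.60137577  21.5947307   52.        ]
260 245 [501.7 117.7  81. ]
240 230 [536.8 166.5  53.4]
172 262 [458.9 331.2  27.3]
160 266 [452.  340.3 105.6]
150 270 [446.  345.1 169.6]
```

View pics/topz.png

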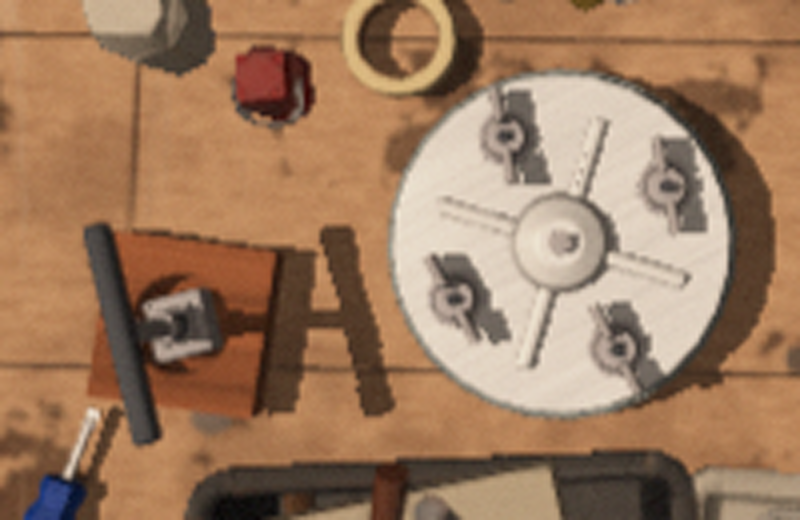

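View pics/scz.png

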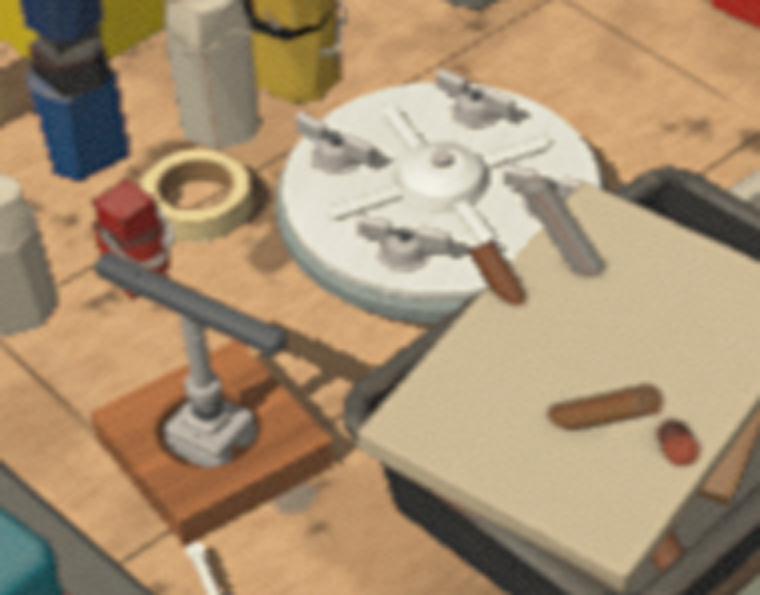

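```bash
cat >> h.py <<'E'
def plan(x,y,z,yaw,grip=None,cmd=None):
    "print shift for target from commanded (or measured) pose"
    s=read_state()
    if cmd is None: p=s["eef_pos"];w=s["tool_rot"][2]
    else: p=np.array(cmd[:3],float);w=cmd[3]
    Rm=R.from_euler('xyz',[np.pi,0,w]).as_matrix()
    d=Rm.T@(np.array([x,y,z])-p)/10
    dy=(yaw-w+np.pi)%(2*np.pi)-np.pi
    print("shift",d.round(2).tolist(),"wz",round(-dy,3),"rows",round(np.linalg.norm(d)/4.17,1),round(abs(dy)/.125,1))
E
python3 - <<'E'
from h import *
c=[260.79,-595.4,231.3,.4127]
plan(450,-350,350,.41,cmd=c)
d=get_image("top")
z=d["z_map"]
# points of nuts
for n,(u,v) in dict(n1=(246.2,218.8),n2=(286.7,231.7),n3=(274.5,272),n4=(233.7,260)).items(): print(n,pix2w(d,u,v,70).round(1))
# obstacle heights
K=np.linalg.inv(d["mtx"]);uu,vv=np.meshgrid(range(560),range(420))
P=np.einsum('ij,jhw->ihw',d["T"][:3,:3]@K,np.stack([uu*z,vv*z,z]))+d["T"][:3,3][:,None,None]
for x in range(300,860,50): print(x,[int(P[2][(abs(P[0]-x)<25)&(abs(P[1]-y)<25)].max(initial=-1)) for y in range(-500,560,50)])
E
```

```text
shift [27.18, -14.89, -11.87] wz 0.003 rows 8.0 0.0
n1 [562.4 151.1  70. ]
n2 [533.4  56.3  70. ]
n3 [439.8  83.7  70. ]
n4 [466.4 178.6  70. ]
300 [5, 21, 4, 3, 4, 4, 6, 65, 113, 116, 117, 120, 151, 150, 147, 146, 142, 139, 31, 120, 121, 130]
350 [32, 18, 12, 160, 160, 162, 161, 64, 110, 105, 108, 119, 155, 212, 212, 149, 145, 141, 33, 120, 203, 202]
400 [160, 161, 164, 160, 161, 161, 159, 48, 46, 5, 6, 119, 155, 154, 167, 117, 169, 173, 37, 120, 203, 203]
450 [161, 169, 168, 169, 169, 161, 161, 16, 4, 5, 50, 64, 86, 85, 82, 4, 40, 175, 37, 120, 202, 202]
500 [159, 160, 161, 162, 161, 162, 162, 3, 5, 5, 56, 84, 1153, 77, 85, 5, 37, 175, 36, 118, 200, 202]
550 [160, 161, 161, 160, 160, 162, 161, 3, 5, 5, 53, 84, 70, 85, 59, 6, 69, 5, 7, 117, 199, 202]
600 [159, 241, 239, 4, 4, 4, 4, 4, 5, 4, 6, 54, 59, 85, 55, 74, 97, 128, 125, 5, 5, 5]
650 [189, 232, 230, 6, 6, 7, 69, 72, 79, 80, 5, 184, 187, 182, 183, 32, 5, 127, 125, 6, 52, 48]
700 [203, 219, 220, 5, 5, 7, 62, 70, 83, 81, 4, 183, 185, 220, 218, 215, 7, 5, 153, 210, 51, 47]
750 [198, 211, 213, 4, 4, 5, 5, 4, 6, 6, 6, 164, 163, 218, 213, 214, 86, 86, 157, 212, 3, 44]
800 [59, 142, 55, 43, 4, 55, 63, 62, 5, 159, 164, 164, 164, 164, 163, 164, 175, 197, 198, 220, 252, 84]
850 [256, 292, 256, 256, 256, 351, 351, 352, 204, 300, 322, 335, 363, 337, 326, 264, 263, 264, 263, 279, 295, 73]
```

Call:
carry_out([
  [[27,-15,-12,0,0,0,8.5],[27,-15,-12,0,0,0,8.5],[27,-15,-12,0,0,0,8.5],[27,-15,-12,0,0,0,8.5],[27,-15,-12,0,0,0,8.5]],
])

```text
clock: 0.72
eef_pos: [379.2, -439.3, 307.5]
tool_rot: [-3.142, -0.0, 0.412]
force: [0.2, -0.5, 0.1]
width: 84.8
```

```bash
python3 - <<'E'
from h import *
plan(520,-100,350,.35)
plan(520,0,350,.25)
plan(470,210,350,.25)
E
```

```text
shift [26.5, -25.44, -4.25] wz 0.062 rows 8.9 0.5
shift [30.51, -34.6, -4.25] wz 0.162 rows 11.1 1.3
shift [34.34, -55.84, -4.25] wz 0.162 rows 15.8 1.3
```

Call:
carry_out([
  [[26.5,-25.4,-4.2,0,0,0.06,8.5],[26.5,-25.4,-4.2,0,0,0.06,8.5],[26.5,-25.4,-4.2,0,0,0.06,8.5],[26.5,-25.4,-4.2,0,0,0.06,8.5],[26.5,-25.4,-4.2,0,0,0.06,8.5]],
])

```text
clock: 1.13
eef_pos: [458.2, -247.8, 330.9]
tool_rot: [3.141, -0.0, 0.353]
force: [0.6, 0.1, -0.1]
width: 85.0
```

```bash
python3 - <<'E'
from h import *
print(read_state()["qpos"].round(2))
plan(490,210,350,.25)
E
```

```text
[ 0.44  0.34 -0.    1.73  0.    1.07 -0.78]
shift [18.8, -41.87, -1.91] wz 0.103 rows 11.0 0.8
```

Call:
carry_out([
  [[3,-4,0,0,0,-0.12,8.5],[6,-8,0,0,0,-0.24,8.5],[6,-12,0,0,0,-0.36,8.5],[7,-16,0,0,0,-0.48,8.5],[9,-20,0,0,0,-0.6,8.5]],
])

```text
clock: 1.55
eef_pos: [470.7, -44.2, 330.6]
tool_rot: [-3.141, 0.001, 0.958]
force: [1.4, -0.4, -0.1]
width: 85.2
```

```bash
python3 - <<'E'
from h import *
print(read_state()["qpos"].round(2))
plan(490,210,350,.95+.6)
E
```

```text
[ 0.2   0.27 -0.21  1.84  0.07  1.04 -0.65]
shift [21.91, -13.04, -1.94] wz -0.592 rows 6.1 4.7
```

Call:
carry_out([
  [[3.2,-2,0,0,0,-0.12,8.5],[6.4,-4,0,0,0,-0.24,8.5],[9.6,-6,0,0,0,-0.36,8.5],[13,-8,-1,0,0,-0.48,8.5],[16,-9.5,-1,0,0,-0.6,8.5]],
])

```text
clock: 1.97
eef_pos: [487.6, 142.8, 342.1]
tool_rot: [3.139, -0.001, 1.56]
force: [0.3, -0.3, 0.8]
width: 84.5
```

Call:
carry_out([
  [[0,0,0,0,0,-0.12,8.5],[0,0,0,0,0,-0.24,8.5],[0,0,0,0,0,-0.36,8.5],[0,0,0,0,0,-0.48,8.5],[0,0,0,0,0,-0.6,8.5]],
])

```text
clock: 2.38
eef_pos: [487.5, 139.5, 340.4]
tool_rot: [-3.141, 0.0, 2.159]
force: [-0.8, 0.8, 0.1]
width: 85.0
```

Call:
carry_out([
  [[0,0,0,0,0,-0.12,8.5],[0,0,0,0,0,-0.24,8.5],[0,0,0,0,0,-0.36,8.5],[0,0,0,0,0,-0.48,8.5],[0,0,0,0,0,-0.6,8.5]],
])

```text
clock: 2.8
eef_pos: [487.6, 139.4, 340.5]
tool_rot: [-3.141, 0.0, 2.758]
force: [-0.0, -0.2, -0.9]
width: 85.4
```

Call:
carry_out([
  [[0,0,0,0,0,-0.12,8.5],[0,0,0,0,0,-0.24,8.5],[0,0,0,0,0,-0.36,8.5],[0,0,0,0,0,-0.48,8.5],[0,0,0,0,0,-0.6,8.5]],
])

```text
clock: 3.22
eef_pos: [487.6, 139.3, 340.5]
tool_rot: [-3.141, 0.0, -2.925]
force: [0.3, 0.2, 0.6]
width: 85.0
```

```bash
python3 - <<'E'
from h import *
s,d=wrist();print(s["qpos"].round(2),s["eef_pos"],s["tool_rot"])
cv2.imwrite("pics/w1.png",d["img"])
print(w2pix(d,(500,118,79)),w2pix(d,(446,335,12)))
E
```

```text
[ 0.25  0.4  -0.83  1.74  0.32  1.15  1.11] [487.59293161 139.31633188 340.51156308] [-3.14127457e+00  1.54851672e-04 -2.92478608e+00]
[260.01118075 186.13092711] [414.85021034 173.93089235]
```

View pics/w1.png

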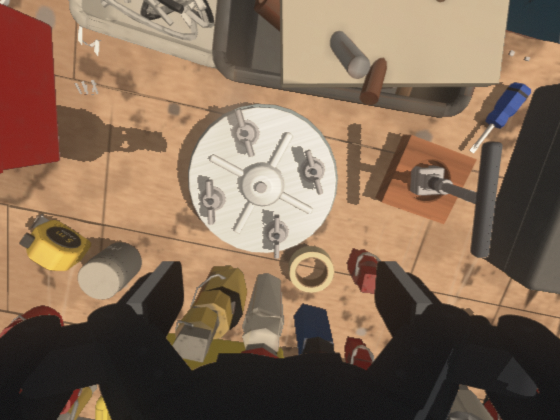

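```bash
python3 - <<'E'
from h import *
im=cv2.imread("pics/w1.png")
cv2.imwrite("pics/w1c.png",cv2.resize(im[100:256,185:341],None,fx=3.8,fy=3.8,interpolation=cv2.INTER_CUBIC))
cv2.imwrite("pics/w1r.png",cv2.resize(im[120:270,370:520],None,fx=4,fy=4,interpolation=cv2.INTER_CUBIC))
E
```

```text
(no output)
```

View pics/w1c.png

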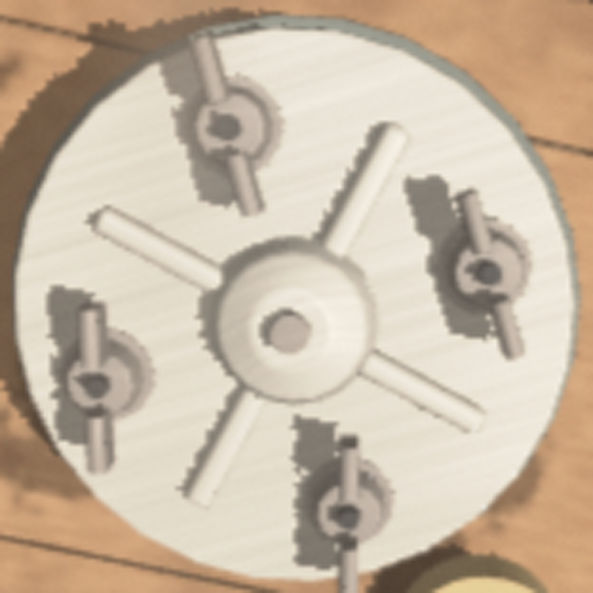

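View pics/w1r.png

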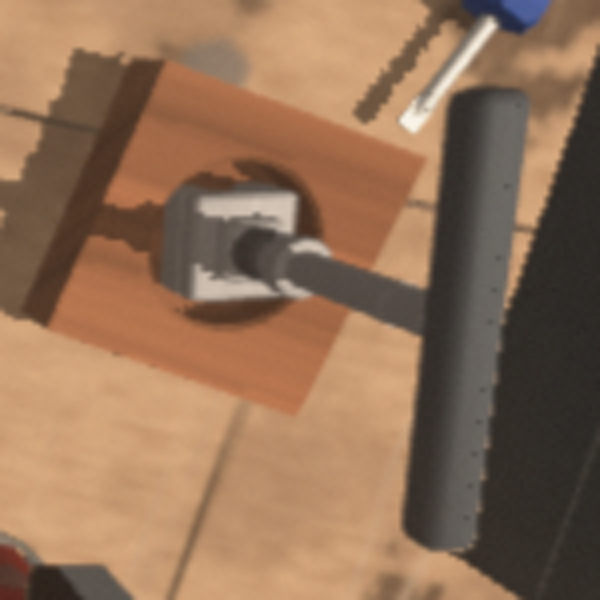

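```bash
python3 - <<'E'
from h import *
s=read_state();d=get_image("wrist");d["T"]=toolT(s)@d["T_tool_cam"]
im=d["img"]
g=lambda p,k,o:(np.array(p)+.5)/k-.5+np.array(o)
W=lambda p,k,o,z:pix2w(d,*g(p,k,o),z)
ang={}
for n,(p,q) in dict(a=((348,437),(348,590)),b=((468,195),(514,353)),c=((203,38),(253,210)),d=((92,308),(100,470))).items():
    P,Q=[W(x,3.8,(185,100),79) for x in (p,q)]; m=(P+Q)/2;v=P-Q
    print(n,m.round(1),"len",np.linalg.norm(v).round(1),"ang",np.arctan(v[1]/v[0]).round(3)); ang[n]=m
C=sum(ang.values())/4
print("C",C.round(1),[np.arctan2(*(ang[n]-C)[1::-1]).round(3) for n in "abcd"],[np.linalg.norm((ang[n]-C)[:2]).round(1) for n in "abcd"])
cs=np.array([W(x,4,(370,120),32) for x in [(162,60),(425,158),(297,415),(48,325)]]);print(cs.round(1),cs.mean(0).round(1),[np.linalg.norm(cs[i]-cs[i-1]).round(1) for i in range(4)])
P=W((488,92),4,(370,120),165);Q=W((440,545),4,(370,120),165);v=P-Q
print("bar",P,Q,(P+Q)/2,np.linalg.norm(v),np.arctan(v[1]/v[0]))
hsv=cv2.cvtColor(im,cv2.COLOR_BGR2HSV)
m=((hsv[...,1]<60)&(hsv[...,2]>140)).astype(np.uint8);m[:104]=0;m[252:]=0;m[:,:188]=0;m[:,338:]=0
cs,_=cv2.findContours(m,0,2);k=max(cs,key=cv2.contourArea);e=cv2.fitEllipse(cv2.convexHull(k));print(e,pix2w(d,*e[0],52))
# top camera bar/wrench
t=get_image("top")
gt=lambda p:(np.array(p)+.5)/4-.5+np.array((120,185))
P=pix2w(t,*gt((98,230)),165);Q=pix2w(t,*gt((146,438)),165);v=P-Q;print("top bar",(P+Q)/2,np.linalg.norm(v),np.arctan(v[1]/v[0]))
cs=np.array([pix2w(t,*gt(x),32) for x in [(115,230),(280,252),(255,415),(90,393)]]);print("rest",cs.round(1).tolist(),cs.mean(0))
E
```

```text
a [559.6 152.6  79. ] len 56.2 ang 0.22
b [467.5 180.6  79. ] len 54.9 ang 0.531
c [439.5  86.4  79. ] len 55.5 ang 0.488
d [535.   59.5  79. ] len 56.4 ang 0.215
C [500.4 119.8  79. ] [np.float64(0.506), np.float64(2.066), np.float64(-2.64), np.float64(-1.05)] [np.float64(67.7), np.float64(69.1), np.float64(69.4), np.float64(69.5)]
[[394.3 302.1  32. ]
 [405.7 401.8  32. ]
 [503.6 391.1  32. ]
 [491.4 292.1  32. ]] [448.8 346.8  32. ] [np.float64(97.6), np.float64(100.4), np.float64(98.6), np.float64(99.8)]
bar [392.57184601 329.2354325  165.        ] [505.58953416 362.35957094 165.        ] [449.08069009 345.79750172 165.        ] 117.77184036044939 0.2851035925248009
((262.6672058105469, 178.27708435058594), (148.11705017089844, 148.2481689453125), 12.330791473388672) [493.86616789 118.94337124  52.        ]
top bar [449.91224373 346.27422161 165.        ] 112.72305647008142 0.258473305561496
rest [[506.0, 388.4, 32.0], [493.9, 288.7, 32.0], [396.6, 301.2, 32.0], [408.5, 400.3, 32.0]] [451.2320724  344.67017952  32.        ]
```

```bash
python3 - <<'E'
from h import *
plan(449.5,346,240,-2.866,cmd=(487.6,139.2,340.5,-2.925))
E
```

```text
shift [-0.72, 21.02, 10.05] wz -0.059 rows 5.6 0.5
```

Call:
carry_out([
  [[-0.7,21,9,0,0,-0.06,8.5],[-0.7,21,9,0,0,-0.06,8.5],[-0.7,21,9,0,0,-0.06,8.5],[-0.7,21,9,0,0,-0.06,8.5],[-0.7,21,9,0,0,-0.06,8.5]],
])

```text
clock: 3.78
eef_pos: [453.5, 329.4, 257.7]
tool_rot: [-3.141, 0.001, -2.875]
force: [0.8, -0.9, -0.4]
width: 85.2
```

```bash
python3 - <<'E'
from h import *
plan(449.5,346,240,-2.866)
s,d=wrist();print(s["qpos"].round(2),s["eef_pos"],s["tool_rot"])
cv2.imwrite("pics/w2.png",d["img"])
E
```

```text
shift [-0.06, 1.7, 1.77] wz -0.009 rows 0.6 0.1
[-0.18  0.57 -0.78  1.73  0.45  1.04  0.72] [453.45167569 329.4090318  257.67244462] [-3.14100681e+00  5.02060608e-04 -2.87490123e+00]
```

View pics/w2.png

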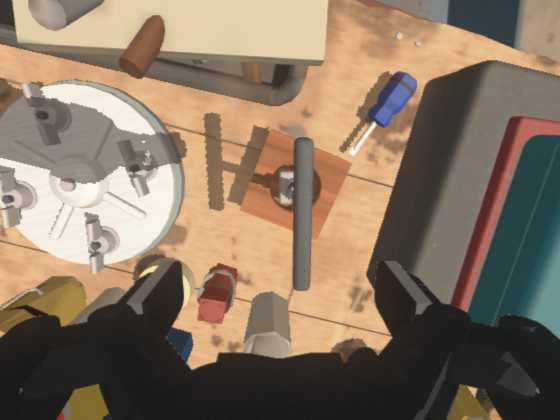

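```bash
python3 - <<'E'
from h import *
im=cv2.imread("pics/w2.png");cv2.imwrite("pics/w2z.png",cv2.resize(im[125:305,230:370],None,fx=3.3,fy=3.3,interpolation=cv2.INTER_CUBIC))
E
```

```text
(no output)
```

View pics/w2z.png

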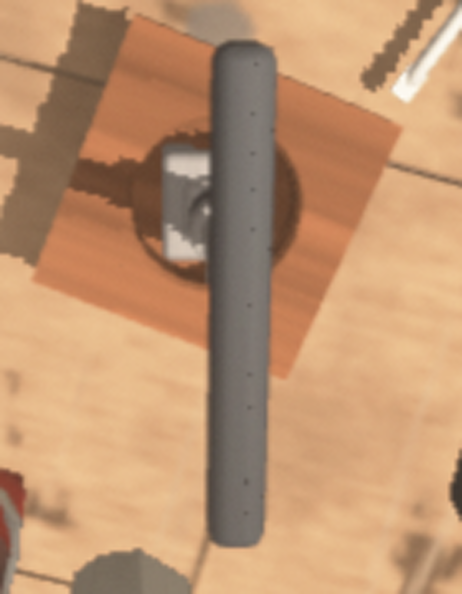

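```bash
python3 - <<'E'
from h import *
s=read_state();d=get_image("wrist");T=toolT(s)@d["T_tool_cam"]
g=lambda p:(np.array(p)+.5)/3.3-.5+np.array((230,125))
P,Q=[pix2w(d,*g(p),z,T) for p,z in(((244,45),167),((237,543),167))];v=P-Q
print((P+Q)/2,np.linalg.norm(v),np.arctan(v[1]/v[0]), s["eef_pos"])
cs=np.array([pix2w(d,*g(x),32,T) for x in [(138,14),(402,128),(287,377),(33,280)]]);print(cs.mean(0))
plan(449.5,346,180,-2.866)
plan(449.5,346,143,-2.866)
E
```

```text
[443.24825272 356.92309389 167.        ] 116.87222641715404 0.28379515954121265 [448.16494042 338.59672542 255.54273342]
[443.02622036 358.75573501  32.        ]
shift [-0.35, 1.04, 7.67] wz 0.003 rows 1.9 0.0
shift [-0.35, 1.04, 11.37] wz 0.003 rows 2.7 0.0
```

Call:
carry_out([
  [[-0.3,0.9,3,0,0,0,8.5],[-0.3,0.9,6,0,0,0,8.5],[-0.3,0.9,6,0,0,0,8.5],[-0.3,0.9,6,0,0,0,8.5]],
])

```text
clock: 4.22
eef_pos: [453.7, 336.3, 197.7]
tool_rot: [-3.14, -0.003, -2.872]
force: [-0.2, 0.8, 1.3]
width: 84.7
```

```bash
python3 - <<'E'
from h import *
s,d=wrist();print(s["qpos"].round(2),s["eef_pos"],s["tool_rot"])
cv2.imwrite("pics/w3.png",d["img"])
plan(449.5,346,143,-2.86)
E
```

```text
[-0.23  0.64 -0.73  1.78  0.52  0.93  0.66] [453.73375802 336.34703195 197.67624628] [-3.13973834e+00 -2.86727441e-03 -2.87230217e+00]
shift [0.25, 0.97, 5.62] wz -0.012 rows 1.4 0.1
```

View pics/w3.png

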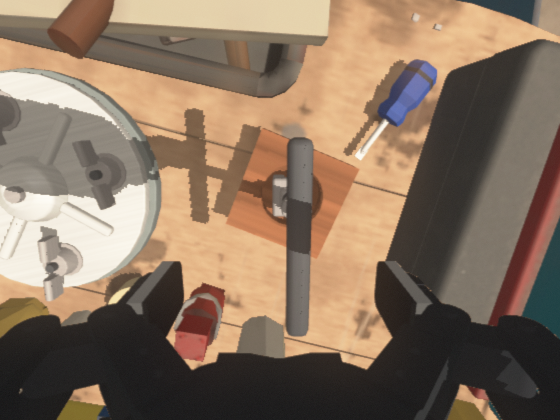

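Call:
carry_out([
  [[0.2,1,2.5,0,0,0,8.5],[0.2,1,5.5,0,0,-0.01,8.5],[0.2,1,5.5,0,0,-0.01,8.5],[0.2,1,5.5,0,0,-0.01,8.5]],
])

```text
clock: 4.6
eef_pos: [450.1, 346.1, 144.3]
tool_rot: [-3.141, -0.0, -2.862]
force: [0.2, 0.4, 0.2]
width: 84.7
```

```bash
python3 - <<'E'
from h import *
s,d=wrist();print(s["qpos"].round(2),s["eef_pos"],s["tool_rot"],s["force"])
cv2.imwrite("pics/w4.png",d["img"])
E
```

```text
[-0.28  0.71 -0.68  1.82  0.59  0.82  0.59] [450.05604056 346.09652779 144.34935877] [-3.14096436e+00 -7.14238200e-05 -2.86196024e+00] [0.17555196 0.39370045 0.21421713]
```

View pics/w4.png

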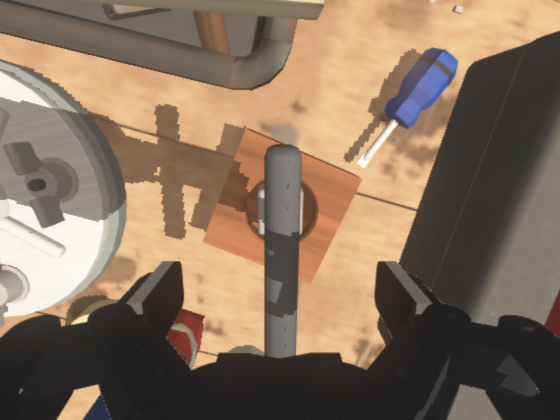

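Call:
carry_out([
  [[0,0,0,0,0,0,5],[0,0,0,0,0,0,0.6],[0,0,0,0,0,0,0.6],[0,0,0,0,0,0,0.6],[0,0,0,0,0,0,0.6]],
])

```text
clock: 5.07
eef_pos: [449.9, 346.6, 143.9]
tool_rot: [3.141, 0.001, -2.861]
force: [-0.4, -0.2, 0.0]
width: 25.0
```

Call:
carry_out([
  [[0,0,0,0,0,0,0.6],[0,0,0,0,0,0,0.6],[0,0,0,0,0,0,0.6],[0,0,0,0,0,0,0.6]],
])

```text
clock: 5.4
eef_pos: [449.6, 346.8, 143.6]
tool_rot: [3.141, 0.0, -2.86]
force: [-0.1, 0.5, 1.9]
width: 12.8
```

Call:
carry_out([
  [[0,0,-2,0,0,0,0.6],[0,0,-5,0,0,0,0.6],[0,0,-9,0,0,0,0.6],[0,0,-12,0,0,0,0.6],[0,0,-12,0,0,0,0.6]],
])

```text
clock: 5.82
eef_pos: [451.3, 349.6, 268.9]
tool_rot: [3.137, 0.009, -2.861]
force: [0.7, 1.4, -2.8]
width: 13.2
```

```bash
python3 - <<'E'
from h import *
s,d=wrist();print(s["qpos"].round(2),s["eef_pos"],s["tool_rot"],s["force"],s["width"])
cv2.imwrite("pics/w5.png",d["img"])
d=get_image("scene");cv2.imwrite("pics/s5.png",cv2.resize(d["img"][170:380,130:410],None,fx=2.8,fy=2.8))
plan(561.6,153.4,263,.22+.12-np.pi)
E
```

```text
[-0.21  0.57 -0.79  1.69  0.45  1.06  0.71] [451.31270587 349.56494876 268.94686643] [ 3.13695585  0.00878692 -2.86053336] [ 0.67619266  1.37188827 -2.80505772] 13.207395997941324
shift [-5.4, -21.64, 0.07] wz -0.059 rows 5.3 0.5
```

View pics/w5.png

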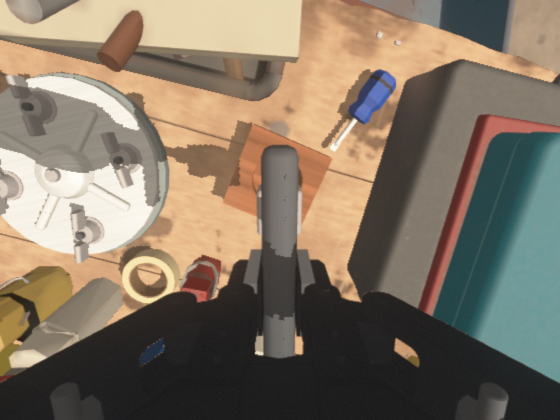

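View pics/s5.png

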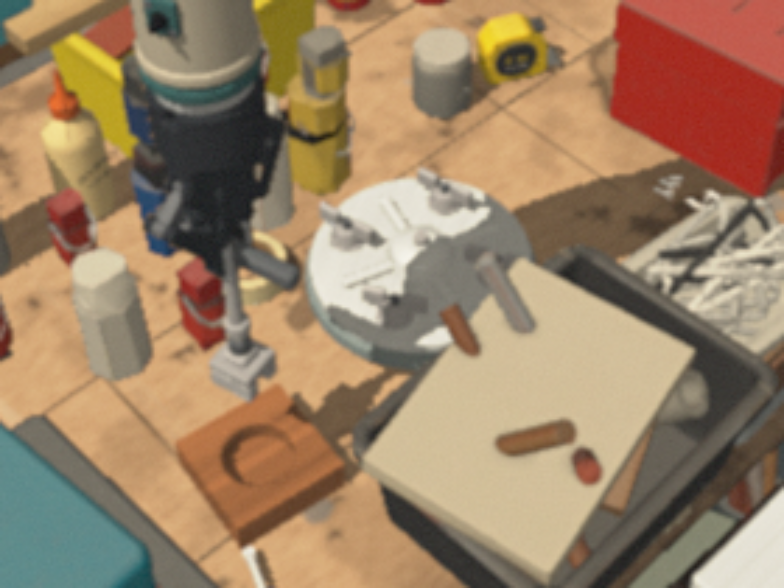

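```bash
python3 - <<'E'
from h import *
s=read_state();print(s["eef_pos"],s["tool_rot"],s["force"])
plan(561.6,153.4,250,.28-np.pi)
plan(561.6,153.4,250,.28-np.pi,cmd=(449.6,346.8,263.6,-2.861))
E
```

```text
[449.69218958 346.38202006 263.65926499] [-3.14133767e+00  9.46659213e-04 -2.86071923e+00] [-0.46904217 -0.24835449 -3.80300512]
shift [-5.4, -21.64, 1.37] wz 0.001 rows 5.4 0.0
shift [-5.41, -21.69, 1.36] wz 0.001 rows 5.4 0.0
```

Call:
carry_out([
  [[-0.7,-2.5,0,0,0,0,0.6],[-1.5,-6,0,0,0,0,0.6],[-2.5,-10,0,0,0,0,0.6],[-3.5,-14,0.5,0,0,0,0.6],[-4.5,-18,1,0,0,0,0.6]],
])

```text
clock: 6.33
eef_pos: [542.2, 183.5, 251.0]
tool_rot: [-3.141, -0.004, -2.86]
force: [1.0, -0.2, -3.6]
width: 12.5
```

Call:
carry_out([
  [[-0.7,-2.5,0.3,0,0,0,0.6],[-0.9,-3.7,0.3,0,0,0,0.6],[-0.9,-3.7,0.3,0,0,0,0.6],[-0.9,-3.7,0.3,0,0,0,0.6]],
])

```text
clock: 6.67
eef_pos: [560.5, 152.9, 248.7]
tool_rot: [3.14, -0.003, -2.861]
force: [-0.0, 1.0, -3.2]
width: 12.6
```

```bash
python3 - <<'E'
from h import *
s,d=wrist();print(s["qpos"].round(2),s["eef_pos"],s["tool_rot"],s["force"],s["width"])
cv2.imwrite("pics/w6.png",d["img"])
d=get_image("scene");cv2.imwrite("pics/s6.png",cv2.resize(d["img"][170:380,160:440],None,fx=2.8,fy=2.8))
d=get_image("top");cv2.imwrite("pics/t6.png",cv2.resize(d["img"][180:300,180:340],None,fx=4,fy=4))
s=read_state();print(s["eef_pos"],s["force"])
plan(561.6,153.4,220,.28-np.pi)
E
```

```text
[ 0.16  0.61 -0.77  1.68  0.48  1.06  1.09] [560.47155011 152.94457448 248.69315765] [ 3.14041651 -0.00346242 -2.86108072] [-0.0407514   0.99735521 -3.16661666] 12.649585504039461
[560.31051645 155.46643554 250.18931674] [-0.49877162  0.55578043 -3.69349444]
shift [-0.07, -0.23, 3.02] wz 0.005 rows 0.7 0.0
```

View pics/s6.png

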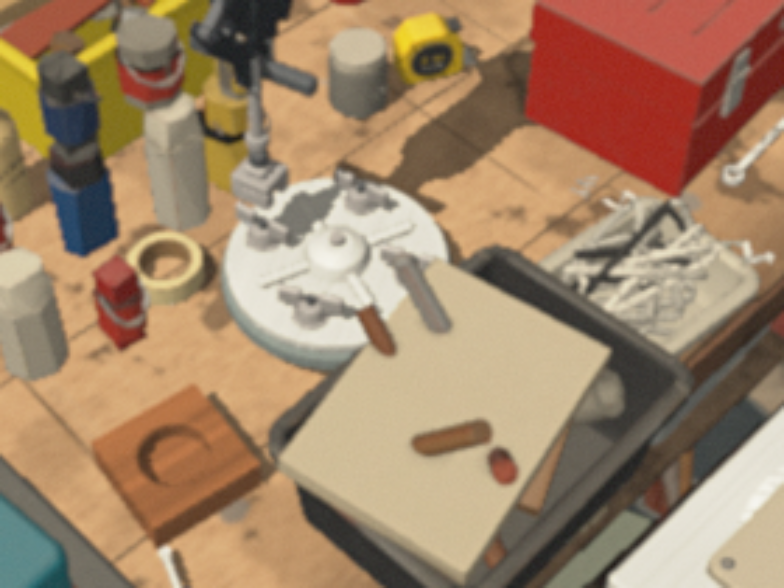

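View pics/w6.png

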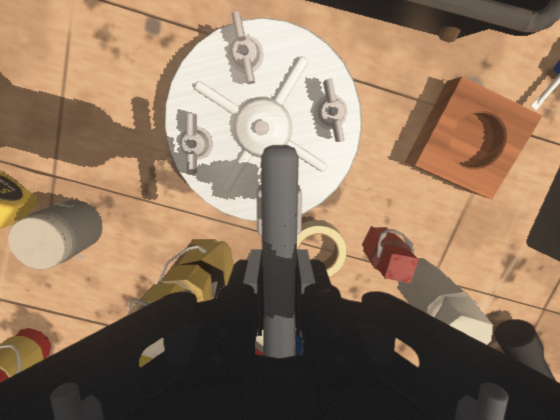

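View pics/t6.png

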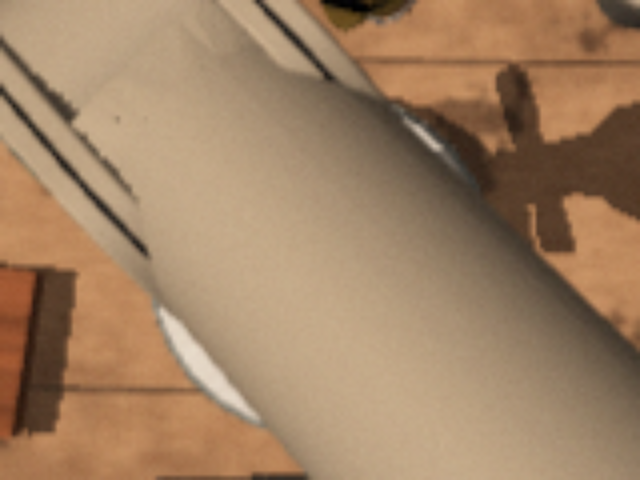

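```bash
python3 - <<'E'
from h import *
im=cv2.imread("pics/w6.png");cv2.imwrite("pics/w6z.png",cv2.resize(im[5:230,160:370],None,fx=2.66,fy=2.66,interpolation=cv2.INTER_CUBIC))
E
```

```text
(no output)
```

View pics/w6z.png

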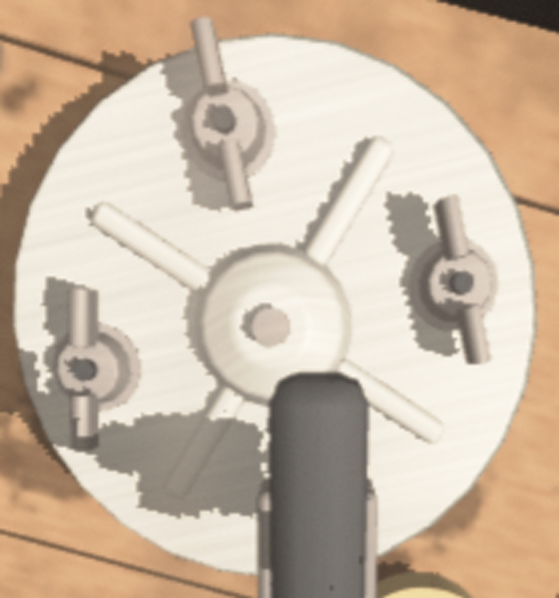

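```bash
python3 - <<'E'
from h import *
s=read_state();d=get_image("wrist")
s["eef_pos"]=np.array([560.47,152.94,248.69]);s["tool_rot"]=np.array([3.14042,-.00346,-2.86108])
T=toolT(s)@d["T_tool_cam"]
g=lambda p:(np.array(p)+.5)/2.66-.5+np.array((160,5))
N={}
for n,(p,q) in dict(b=((447,197),(480,362)),c=((202,18),(242,207)),d=((83,290),(85,445))).items():
    P,Q=[pix2w(d,*g(x),79,T) for x in (p,q)];v=P-Q;N[n]=(P+Q)/2
    print(n,N[n].round(1),np.linalg.norm(v).round(1),np.arctan(v[1]/v[0]).round(3))
C=(N["b"]+N["d"])/2;print(C,"a",2*C-N["c"],"cyaw",np.arctan2(*(N["b"]-N["d"])[1::-1])-np.pi/2)
print("dome",pix2w(d,*g((268,326)),80,T))
print(read_state()["eef_pos"])
E
```

```text
b [468.5 180.5  79. ] 56.6 0.529
c [440.6  86.5  79. ] 58.4 0.482
d [534.5  59.7  79. ] 54.3 0.225
[501.49211686 120.0975101   79.        ] a [562.38721068 153.7026752   79.        ] cyaw 0.5000999683917424
dome [501.86306286 118.94398985  80.        ]
[560.54001434 155.24017281 250.39452072]
```

Call:
carry_out([
  [[-0.1,-0.2,1,0,0,0,0.6],[-0.1,-0.2,2.5,0,0,0,0.6],[-0.1,-0.2,3.5,0,0,0,0.6],[-0.1,-0.2,4.2,0,0,0,0.6],[-0.1,-0.2,4.6,0,0,0,0.6]],
])

```text
clock: 7.28
eef_pos: [562.5, 151.5, 203.0]
tool_rot: [3.142, -0.002, -2.86]
force: [0.1, -0.1, -3.3]
width: 12.9
```

```bash
python3 - <<'E'
from h import *
s,d=wrist();print(s["eef_pos"],s["tool_rot"],s["force"],s["torque"],s["width"])
cv2.imwrite("pics/w7.png",d["img"])
d=get_image("scene");cv2.imwrite("pics/s7.png",cv2.resize(d["img"][200:300,210:340],None,fx=6,fy=6,interpolation=cv2.INTER_CUBIC))
s=read_state();print(s["eef_pos"],s["tool_rot"],s["force"],s["torque"])
E
```

```text
[562.45813384 151.46806955 203.01150386] [ 3.14158585e+00 -1.94936198e-03 -2.85968970e+00] [ 0.14667074 -0.1422209  -3.26021801] [ 0.00795101 -0.00025678 -0.02755964] 12.878736564733913
[562.74205158 151.51325549 203.63515441] [ 3.14147595e+00 -1.37622987e-03 -2.85993273e+00] [-0.28034562 -0.3293766  -2.85627994] [-0.00677917  0.05161049 -0.01258498]
```

View pics/s7.png

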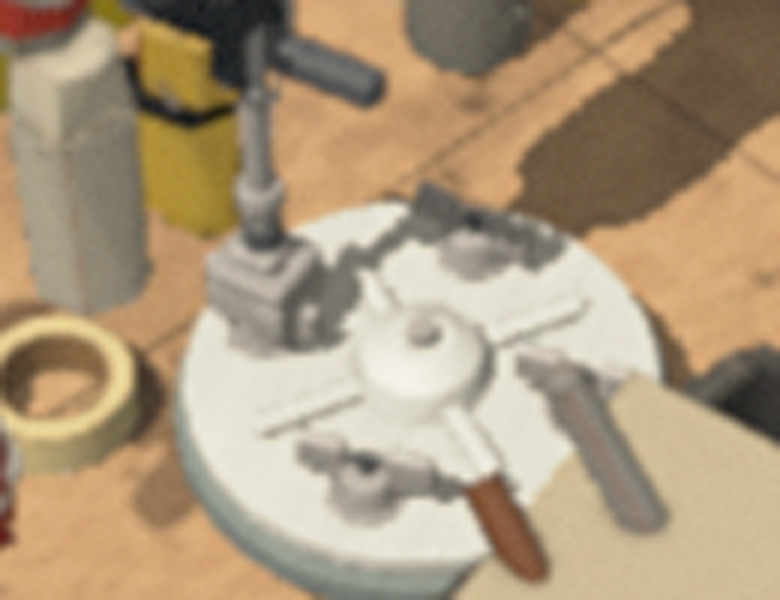

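Call:
carry_out([
  [[0,0.15,0.2,0,0,0.06,0.6],[0,0.15,0.2,0,0,0.16,0.6],[0,0.15,0.2,0,0,0.26,0.6],[0,0.15,0.2,0,0,0.36,0.6],[0,0.15,0.2,0,0,0.46,0.6]],
])

```text
clock: 7.8
eef_pos: [563.0, 153.0, 202.8]
tool_rot: [3.141, 0.001, 2.959]
force: [0.5, -0.3, -6.0]
width: 13.0
```

```bash
python3 - <<'E'
from h import *
s=read_state();print(s["eef_pos"],s["tool_rot"],s["force"],s["torque"])
E
```

```text
[563.04841059 153.04784349 202.78330768] [3.14121632e+00 8.31645627e-04 2.95869471e+00] [ 0.49654584 -0.33752021 -5.95195309] [ 0.00672889 -0.14967064  0.24718186]
```

Call:
carry_out([
  [[0,0,0,0,0,0.1,0.6],[0,0,0,0,0,0.2,0.6],[0,0,0,0,0,0.3,0.6],[0,0,0,0,0,0.4,0.6],[0,0,0,0,0,0.47,0.6]],
])

```text
clock: 8.22
eef_pos: [563.1, 153.4, 202.8]
tool_rot: [3.141, 0.001, 2.489]
force: [-0.0, -0.0, -6.1]
width: 13.3
```

```bash
python3 - <<'E'
from h import *
s=read_state();print(s["eef_pos"],s["tool_rot"],s["force"],s["torque"],s["width"])
d=get_image("scene");cv2.imwrite("pics/s8.png",cv2.resize(d["img"][200:300,210:340],None,fx=6,fy=6,interpolation=cv2.INTER_CUBIC))
s=read_state();print(s["eef_pos"],s["tool_rot"],s["force"],s["torque"],s["width"])
E
```

```text
[563.08230903 153.36573544 202.77326083] [3.14054976e+00 6.10041358e-04 2.48937713e+00] [-5.38162604e-03 -4.94331218e-02 -6.09289215e+00] [ 0.00304955 -0.20368221  0.23802203] 13.294325344123374
[563.01859375 153.38859985 202.79511996] [3.14069743e+00 7.25057883e-04 2.48749323e+00] [ 1.23584158  0.81856327 -6.57266686] [ 0.02259497 -0.26001087  0.15193128] 12.864447023155464
```

View pics/s8.png

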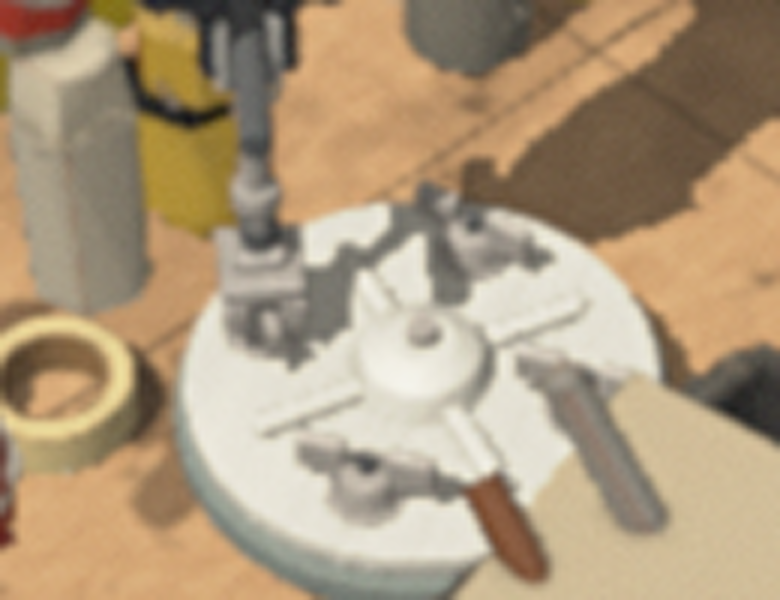

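Call:
carry_out([
  [[0,0,0,0,0,-0.07,0.6],[0,0,-1.5,0,0,-0.07,0.6],[0,0,-4,0,0,-0.07,0.6],[0,0,-5,0,0,-0.15,0.6],[0,0,-5,0,0,-0.27,0.6]],
])

```text
clock: 8.68
eef_pos: [564.7, 154.4, 256.2]
tool_rot: [3.137, 0.005, 2.769]
force: [0.7, 0.6, -3.9]
width: 12.9
```

```bash
python3 - <<'E'
from h import *
d=get_image("scene");cv2.imwrite("pics/s9.png",cv2.resize(d["img"][170:310,210:360],None,fx=5,fy=4.2,interpolation=cv2.INTER_CUBIC))
s,d=wrist();print(s["eef_pos"],s["tool_rot"],s["force"],s["torque"],s["width"])
cv2.imwrite("pics/w9.png",d["img"])
plan(439.7,86.2,252,.545-np.pi)
E
```

```text
[564.01409013 153.81762748 254.70992667] [3.13858553 0.00348143 2.77516262] [-0.880321   -0.7339512  -2.89375452] [0.01407642 0.02735359 0.02467227] 12.934099534792498
shift [9.02, -10.79, 0.16] wz -0.922 rows 3.4 7.4
```

View pics/s9.png

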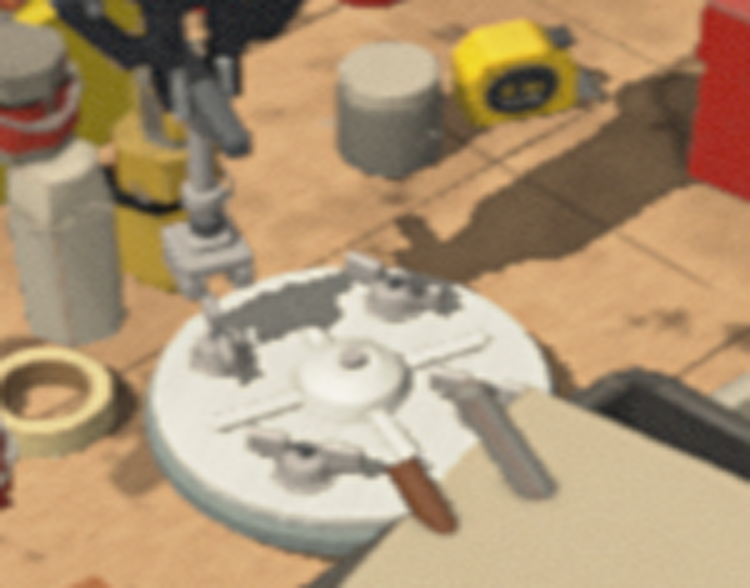

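View pics/w9.png

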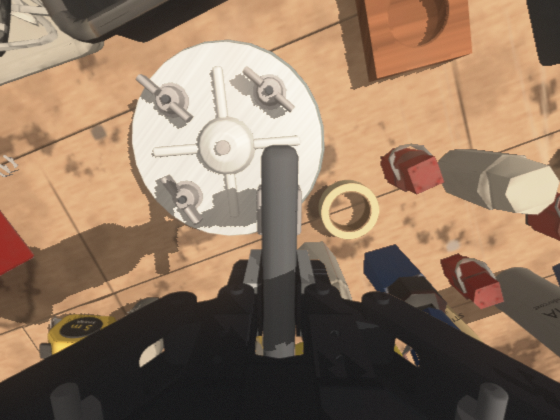

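Call:
carry_out([
  [[1.8,-2.1,0.2,0,0,-0.12,0.6],[3.6,-4.3,0.2,0,0,-0.24,0.6],[5.4,-6.5,0.2,0,0,-0.36,0.6],[7.2,-8.7,0.2,0,0,-0.48,0.6],[9,-10.8,0.2,0,0,-0.6,0.6]],
])

```text
clock: 9.2
eef_pos: [437.6, 85.1, 250.1]
tool_rot: [-3.141, -0.001, -2.917]
force: [0.5, -0.7, -2.4]
width: 12.9
```

```bash
python3 - <<'E'
from h import *
s=read_state();print(s["eef_pos"],s["tool_rot"],s["force"],s["torque"],s["width"])
plan(439.7,86.2,245,.545-np.pi)
E
```

```text
[437.64241378  85.10649533 250.14317224] [-3.14126580e+00 -7.96689498e-04 -2.91691395e+00] [ 0.53856568 -0.6921152  -2.44450452] [-0.04680697  0.00791371 -0.00588742] 12.850410367653211
shift [-0.22, 0.06, 0.51] wz -0.32 rows 0.1 2.6
```

Call:
carry_out([
  [[0,0,0.5,0,0,-0.12,0.6],[0,0,0.5,0,0,-0.24,0.6],[0,0,0.5,0,0,-0.32,0.6],[0,0,0.5,0,0,-0.32,0.6]],
])

```text
clock: 9.53
eef_pos: [439.0, 85.6, 245.4]
tool_rot: [3.141, -0.0, -2.601]
force: [0.4, -0.3, -3.5]
width: 13.0
```

```bash
python3 - <<'E'
from h import *
s=read_state();print(s["eef_pos"],s["tool_rot"])
d=get_image("top");s=read_state();print(s["eef_pos"],s["tool_rot"],s["qpos"].round(2))
plan(439.7,86.2,203,.545-np.pi)
E
```

```text
[439.04895282  85.62540432 245.36170827] [ 3.14119782e+00 -8.61282806e-05 -2.60103398e+00]
[439.12371543  85.71487632 245.37125214] [ 3.14117935e+00 -8.08061756e-05 -2.60423879e+00] [ 0.39  0.44 -0.89  2.02  0.44  0.88  1.36]
shift [-0.07, 0.01, 4.24] wz -0.008 rows 1.0 0.1
```

Call:
carry_out([
  [[0,0,1,0,0,0,0.6],[0,0,2.5,0,0,0,0.6],[-0.05,0,3.5,0,0,0,0.6],[-0.05,0,4.2,0,0,0,0.6],[-0.05,0,4.2,0,0,0,0.6]],
])

```text
clock: 10.0
eef_pos: [438.6, 85.9, 201.8]
tool_rot: [3.14, -0.003, -2.601]
force: [-1.0, -1.1, -3.2]
width: 13.0
```

```bash
python3 - <<'E'
from h import *
d=get_image("scene");cv2.imwrite("pics/s10.png",cv2.resize(d["img"][190:310,210:360],None,fx=5,fy=5,interpolation=cv2.INTER_CUBIC))
s=read_state();print(s["eef_pos"],s["tool_rot"],s["force"],s["torque"])
E
```

```text
[439.08690412  86.18780535 202.65150899] [ 3.14083095e+00 -1.71447344e-03 -2.60048360e+00] [-0.23579842  0.58302209 -3.00513964] [ 0.00427539 -0.03587988 -0.06707229]
```

View pics/s10.png

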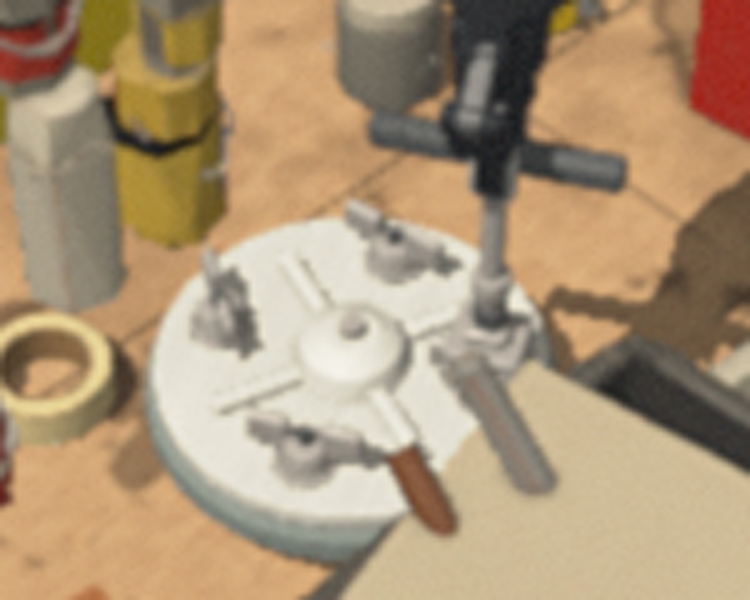

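Call:
carry_out([
  [[0,0,0,0,0,0.06,0.6],[0,0,0,0,0,0.16,0.6],[0,0,0,0,0,0.26,0.6],[0,0,0,0,0,0.36,0.6],[0,0,0,0,0,0.46,0.6]],
])

```text
clock: 10.47
eef_pos: [440.1, 86.1, 203.8]
tool_rot: [-3.141, 0.001, -3.065]
force: [0.7, -0.5, -7.2]
width: 13.1
```

```bash
python3 - <<'E'
from h import *
s=read_state();print(s["eef_pos"],s["tool_rot"],s["force"],s["torque"],s["width"])
E
```

```text
[440.12349093  86.13491031 203.77975189] [-3.14141585e+00  1.23163427e-03 -3.06490313e+00] [ 0.6995884  -0.51686609 -7.17287547] [-0.1667569  -0.21935236  0.22161742] 13.103189461921254
```

Call:
carry_out([
  [[0,0,0,0,0,0.1,0.6],[0,0,0,0,0,0.2,0.6],[0,0,0,0,0,0.3,0.6],[0,0,0,0,0,0.4,0.6],[0,0,0,0,0,0.45,0.6]],
])

```text
clock: 10.88
eef_pos: [440.2, 86.3, 203.8]
tool_rot: [3.141, 0.001, 2.769]
force: [0.3, 0.1, -5.4]
width: 13.1
```

```bash
python3 - <<'E'
from h import *
s=read_state();print(s["eef_pos"],s["tool_rot"],s["force"],s["torque"],s["width"])
E
```

```text
[440.15362612  86.29233919 203.78944719] [3.14108430e+00 1.33787460e-03 2.76886082e+00] [ 0.33577572  0.14578447 -5.43020568] [-0.08543345 -0.281997    0.18737356] 13.121380988893184
```

Call:
carry_out([
  [[0,0,0,0,0,-0.07,0.6],[0,0,-1.5,0,0,-0.07,0.6],[0,0,-4,0,0,-0.07,0.6],[0,0,-5,0,0,-0.15,0.6],[0,0,-5,0,0,-0.27,0.6]],
])

```text
clock: 11.3
eef_pos: [441.6, 87.3, 256.3]
tool_rot: [3.14, 0.006, 3.047]
force: [1.1, 1.1, -3.1]
width: 12.9
```

```bash
python3 - <<'E'
from h import *
d=get_image("scene");cv2.imwrite("pics/s11.png",cv2.resize(d["img"][170:310,210:360],None,fx=5,fy=4.2,interpolation=cv2.INTER_CUBIC))
s=read_state();print(s["eef_pos"],s["tool_rot"],s["force"],s["torque"],s["width"])
plan(467.3,181.2,252,.59-np.pi)
E
```

```text
[440.89307804  86.85449207 255.19516365] [3.14051667 0.00404763 3.05321271] [ 0.65278883  0.31664403 -3.11793426] [-0.05515564  0.07061651  0.03238811] 12.76185844977082
shift [-1.8, 9.63, 0.32] wz -0.678 rows 2.4 5.4
```

View pics/s11.png

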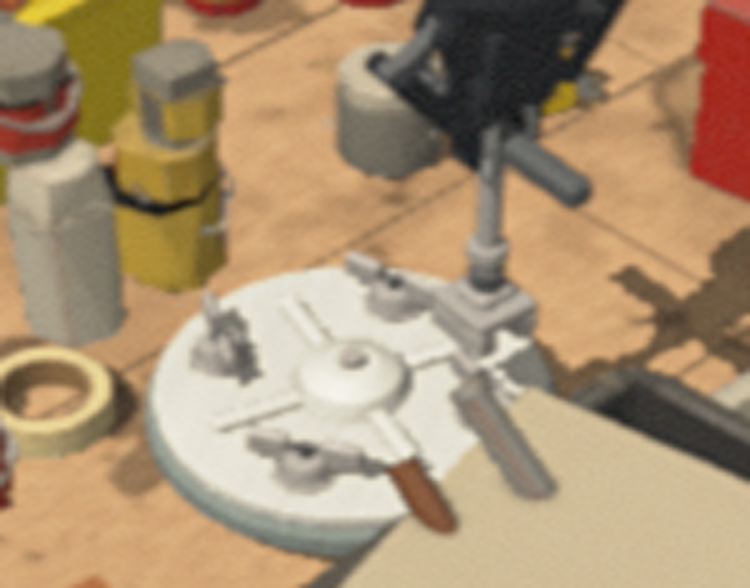

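Call:
carry_out([
  [[-0.3,2,0.2,0,0,-0.12,0.6],[-0.7,4,0.2,0,0,-0.24,0.6],[-1.1,6.2,0.2,0,0,-0.36,0.6],[-1.5,8.2,0.2,0,0,-0.48,0.6],[-1.8,9.6,0.2,0,0,-0.6,0.6]],
])

```text
clock: 11.77
eef_pos: [467.4, 182.2, 251.8]
tool_rot: [3.14, 0.002, -2.636]
force: [-0.2, -0.4, -3.5]
width: 13.2
```

Call:
carry_out([
  [[0,0,0.5,0,0,-0.07,0.6],[0,0,0.5,0,0,-0.07,0.6],[0,0,0.5,0,0,-0.07,0.6]],
])

```text
clock: 12.02
eef_pos: [466.6, 179.4, 246.0]
tool_rot: [3.141, -0.002, -2.574]
force: [-0.1, -0.5, -3.3]
width: 13.2
```

```bash
python3 - <<'E'
from h import *
d=get_image("wrist");cv2.imwrite("pics/w12.png",d["img"]);s=read_state();print(s["eef_pos"],s["tool_rot"],s["qpos"].round(2))
plan(467.3,181.2,203,.59-np.pi)
E
```

```text
[466.78752465 179.1614534  246.22910643] [-3.14130238e+00 -1.12911371e-03 -2.57429868e+00] [ 0.16  0.51 -0.85  1.89  0.47  0.95  1.23]
shift [-0.15, 0.14, 4.32] wz -0.023 rows 1.0 0.2
```

View pics/w12.png

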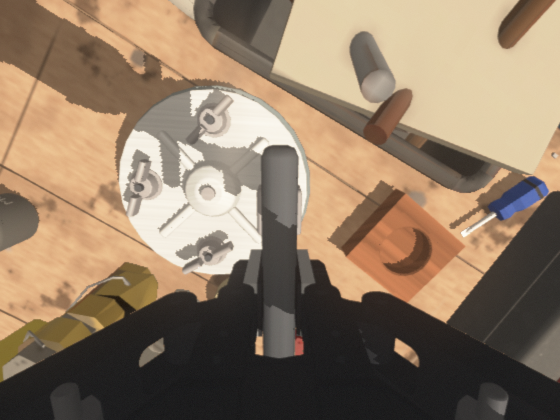

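Call:
carry_out([
  [[-0.1,0.15,1,0,0,0,0.6],[-0.1,0.15,2.5,0,0,0,0.6],[-0.1,0.15,3.5,0,0,0,0.6],[-0.1,0.15,4.3,0,0,0,0.6],[-0.1,0.15,4.3,0,0,0,0.6]],
])

```text
clock: 12.48
eef_pos: [466.0, 180.7, 201.7]
tool_rot: [3.141, -0.003, -2.571]
force: [0.0, 0.4, -3.0]
width: 12.9
```

```bash
python3 - <<'E'
from h import *
d=get_image("scene");cv2.imwrite("pics/s13.png",cv2.resize(d["img"][190:310,210:360],None,fx=5,fy=5,interpolation=cv2.INTER_CUBIC))
s=read_state();print(s["eef_pos"],s["tool_rot"],s["force"],s["torque"])
E
```

```text
[466.51301439 181.2194991  202.58243204] [ 3.14130682e+00 -1.94362303e-03 -2.57096554e+00] [-0.05510217 -0.49715635 -2.6887194 ] [-0.00332136 -0.05535017  0.03632207]
```

View pics/s13.png

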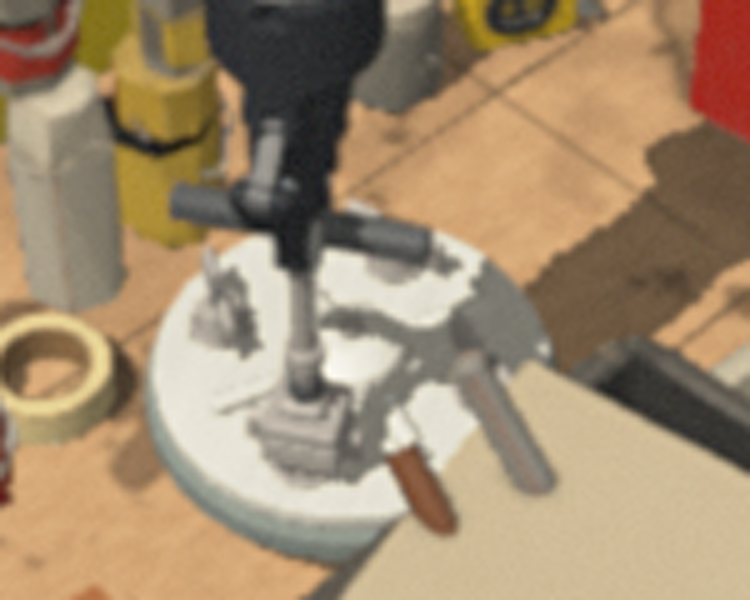

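Call:
carry_out([
  [[0,0,0,0,0,0.06,0.6],[0,0,0,0,0,0.16,0.6],[0,0,0,0,0,0.26,0.6],[0,0,0,0,0,0.36,0.6],[0,0,0,0,0,0.46,0.6]],
])

```text
clock: 12.95
eef_pos: [467.6, 181.3, 203.8]
tool_rot: [-3.141, 0.001, -3.035]
force: [0.2, -1.1, -6.1]
width: 12.9
```

```bash
python3 - <<'E'
from h import *
s=read_state();print(s["eef_pos"],s["tool_rot"],s["force"],s["torque"],s["width"])
E
```

```text
[467.62388964 181.29375774 203.7540834 ] [-3.14106635e+00  1.20568851e-03 -3.03513248e+00] [ 0.23650451 -1.09880555 -6.05195267] [-0.24973506 -0.32966983  0.21672862] 12.90939625864746
```

Call:
carry_out([
  [[0,0,0,0,0,0.1,0.6],[0,0,0,0,0,0.2,0.6],[0,0,0,0,0,0.3,0.6],[0,0,0,0,0,0.4,0.6],[0,0,0,0,0,0.43,0.6]],
])

```text
clock: 13.37
eef_pos: [467.6, 181.5, 203.8]
tool_rot: [3.141, 0.001, 2.82]
force: [0.6, 0.5, -6.1]
width: 13.1
```

Call:
carry_out([
  [[0,0,0,0,0,-0.07,0.6],[0,0,-1.5,0,0,-0.07,0.6],[0,0,-4,0,0,-0.07,0.6],[0,0,-5,0,0,-0.15,0.6],[0,0,-5,0,0,-0.27,0.6]],
])

```text
clock: 13.78
eef_pos: [468.7, 183.3, 256.6]
tool_rot: [3.139, 0.006, 3.098]
force: [0.0, -0.4, -3.6]
width: 13.1
```

```bash
python3 - <<'E'
from h import *
d=get_image("scene");cv2.imwrite("pics/s14.png",cv2.resize(d["img"][170:310,210:360],None,fx=5,fy=4.2,interpolation=cv2.INTER_CUBIC))
s=read_state();print(s["eef_pos"],s["tool_rot"],s["force"],s["torque"],s["width"])
plan(534.7,58.6,252,.28-np.pi)
E
```

```text
[468.0608376  182.62479269 255.31933152] [3.13977711 0.00362719 3.10476207] [-0.06801328 -0.42368932 -3.81946628] [-0.01427501 -0.00177269 -0.0090868 ] 12.879966514350482
shift [-7.12, -12.15, 0.33] wz -0.317 rows 3.4 2.5
```

View pics/s14.png

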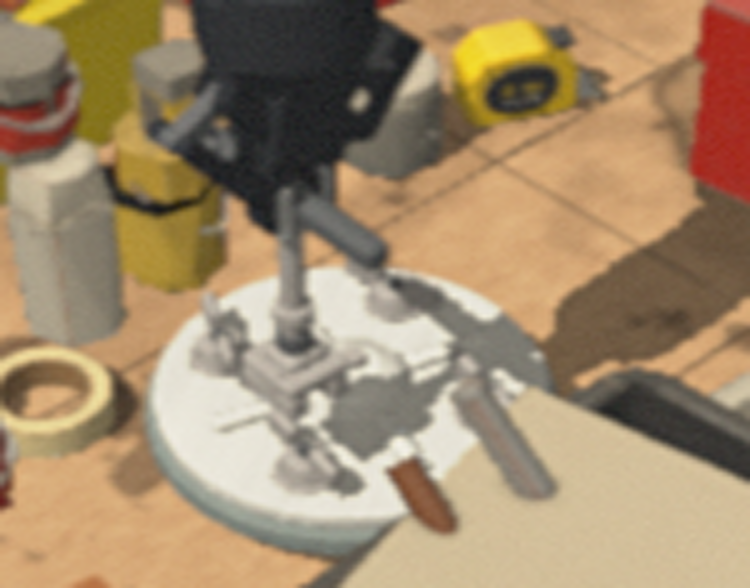

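Call:
carry_out([
  [[-1.6,-2.7,0.2,0,0,-0.08,0.6],[-3.4,-5.8,0.2,0,0,-0.16,0.6],[-5.2,-9,0.2,0,0,-0.24,0.6],[-7.1,-12.1,0.2,0,0,-0.32,0.6],[-7.1,-12.1,0.2,0,0,-0.32,0.6]],
])

```text
clock: 14.25
eef_pos: [535.6, 47.7, 250.4]
tool_rot: [-3.136, -0.0, -2.881]
force: [1.3, -1.0, -4.3]
width: 13.0
```

Call:
carry_out([
  [[0,0,0.5,0,0,0,0.6],[0,0,0.5,0,0,0,0.6]],
])

```text
clock: 14.42
eef_pos: [531.2, 57.6, 245.5]
tool_rot: [3.14, -0.002, -2.872]
force: [-0.6, -0.1, -4.5]
width: 12.9
```

```bash
python3 - <<'E'
from h import *
d=get_image("wrist");cv2.imwrite("pics/w15.png",d["img"]);s=read_state();print(s["eef_pos"],s["tool_rot"],s["qpos"].round(2))
plan(534.7,58.6,203,.28-np.pi)
E
```

```text
[531.06715507  58.42720598 245.91318803] [ 3.14035757e+00 -1.34168347e-03 -2.87006985e+00] [ 0.33  0.53 -0.74  1.81  0.42  0.97  1.26]
shift [-0.35, -0.08, 4.29] wz -0.008 rows 1.0 0.1
```

Call:
carry_out([
  [[0,0,0.5,0,0,0,0.6],[0,0,0.5,0,0,0,0.6]],
])

```text
clock: 14.63
eef_pos: [531.2, 58.6, 240.8]
tool_rot: [3.141, -0.001, -2.868]
force: [-1.1, 0.2, -3.3]
width: 12.7
```

```bash
python3 - <<'E'
from h import *
d=get_image("top");s=read_state();print(s["eef_pos"],s["tool_rot"],s["qpos"].round(2))
plan(534.7,58.6,203,.28-np.pi)
E
```

```text
[531.32594438  58.36035989 241.09804964] [ 3.14152319e+00 -9.13958639e-04 -2.86842724e+00] [ 0.32  0.54 -0.73  1.81  0.43  0.96  1.25]
shift [-0.33, -0.07, 3.81] wz -0.007 rows 0.9 0.1
```

Call:
carry_out([
  [[-0.3,-0.05,1,0,0,0,0.6],[-0.3,-0.05,2,0,0,0,0.6],[-0.3,-0.05,3,0,0,0,0.6],[-0.3,-0.05,3.8,0,0,0,0.6],[-0.3,-0.05,3.8,0,0,0,0.6]],
])

```text
clock: 15.1
eef_pos: [533.5, 57.2, 201.0]
tool_rot: [3.141, -0.004, -2.87]
force: [-0.5, -0.6, -3.3]
width: 12.8
```

```bash
python3 - <<'E'
from h import *
d=get_image("scene");cv2.imwrite("pics/s16.png",cv2.resize(d["img"][190:310,210:360],None,fx=5,fy=5,interpolation=cv2.INTER_CUBIC))
s=read_state();print(s["eef_pos"],s["tool_rot"],s["force"],s["torque"])
E
```

```text
[534.14980606  57.42562922 202.02318954] [ 3.14112370e+00 -2.83086048e-03 -2.87024452e+00] [-0.2862151   0.41936961 -3.68607612] [-0.01170202  0.01249205 -0.00860356]
```

View pics/s16.png

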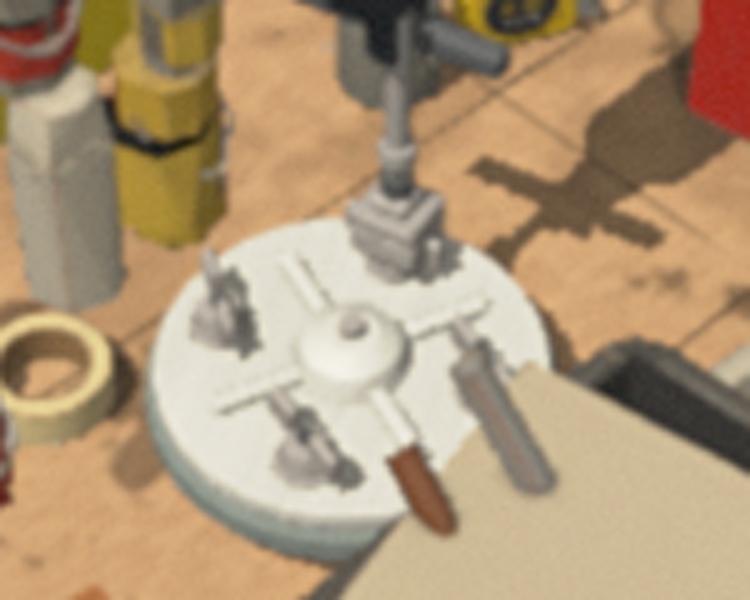

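Call:
carry_out([
  [[0,0.1,0,0,0,0.06,0.6],[0,0.1,0,0,0,0.16,0.6],[0,0.1,0,0,0,0.26,0.6],[0,0.1,0,0,0,0.36,0.6],[0,0.1,0,0,0,0.46,0.6]],
])

```text
clock: 15.57
eef_pos: [535.1, 58.4, 203.5]
tool_rot: [-3.141, 0.001, 2.949]
force: [1.2, -1.3, -6.0]
width: 13.2
```

```bash
python3 - <<'E'
from h import *
s=read_state();print(s["eef_pos"],s["tool_rot"],s["force"],s["torque"],s["width"])
E
```

```text
[535.05031316  58.38625227 203.50849668] [-3.14137811e+00  6.24028841e-04  2.94857255e+00] [ 1.24180085 -1.33377188 -5.96563256] [-0.14737222 -0.18508148  0.17474544] 13.164359461191909
```

Call:
carry_out([
  [[0,0,0,0,0,0.1,0.6],[0,0,0,0,0,0.2,0.6],[0,0,0,0,0,0.3,0.6],[0,0,0,0,0,0.4,0.6],[0,0,0,0,0,0.46,0.6]],
])

```text
clock: 15.98
eef_pos: [535.1, 58.7, 203.5]
tool_rot: [3.141, 0.001, 2.489]
force: [0.7, -0.2, -5.7]
width: 13.1
```

Call:
carry_out([
  [[0,0,0,0,0,0,0.6],[0,0,0,0,0,-0.07,0.6],[0,0,-1.5,0,0,-0.07,0.6],[0,0,-4,0,0,-0.07,0.6],[0,0,-5,0,0,-0.07,0.6]],
])

```text
clock: 16.4
eef_pos: [536.2, 59.4, 256.0]
tool_rot: [3.138, 0.003, 2.565]
force: [0.5, 1.8, -3.7]
width: 12.9
```

Call:
carry_out([
  [[0,0,0,0,0,0,0.6],[0,0,0,0,0,0,0.6]],
])

```text
clock: 16.57
eef_pos: [535.1, 58.6, 253.7]
tool_rot: [3.141, 0.001, 2.563]
force: [0.1, -0.6, -3.1]
width: 12.8
```

```bash
python3 - <<'E'
from h import *
s,d=wrist();cv2.imwrite("pics/w17.png",d["img"]);print(s["eef_pos"],s["tool_rot"],s["force"],s["torque"],s["width"])
cv2.imwrite("pics/w17z.png",cv2.resize(d["img"][0:260,100:420],None,fx=2.5,fy=2.3))
d=get_image("scene");cv2.imwrite("pics/s17.png",cv2.resize(d["img"][170:310,210:360],None,fx=5,fy=4.2,interpolation=cv2.INTER_CUBIC))
E
```

```text
[535.06069241  58.59192343 253.65655313] [3.14084370e+00 1.10179463e-03 2.56325347e+00] [ 0.08379238 -0.579533   -3.07159882] [-0.0080637   0.02197513 -0.01600545] 12.800220726164499
```

View pics/w17.png

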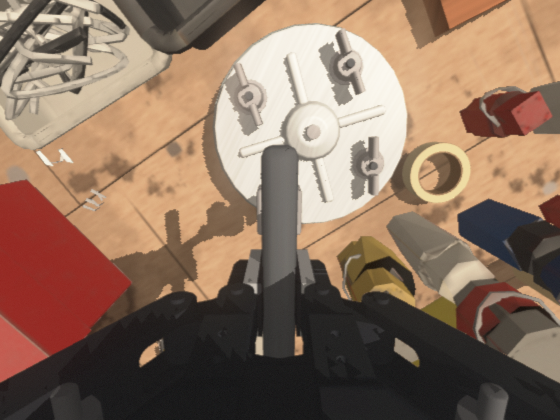

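View pics/s17.png

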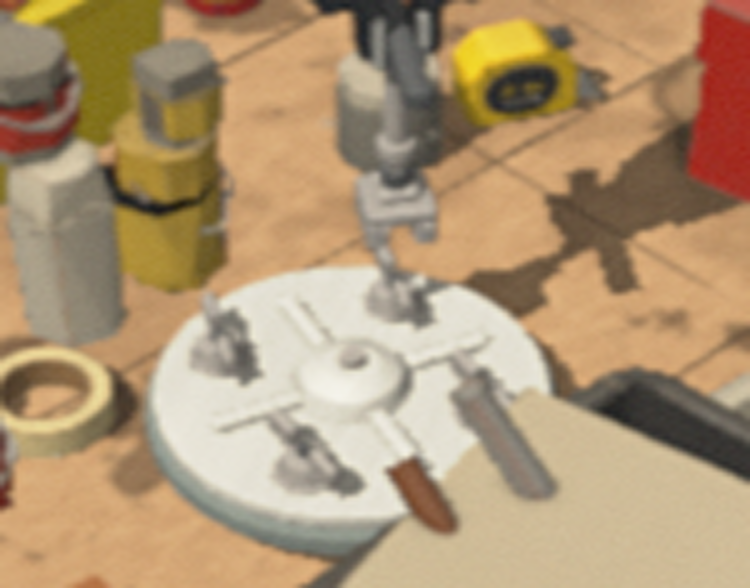

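```bash
python3 - <<'E'
import cv2
im=cv2.imread("pics/w17.png");cv2.imwrite("pics/w17z.png",cv2.resize(im[20:210,210:410],None,fx=3,fy=3,interpolation=cv2.INTER_CUBIC))
E
```

```text
(no output)
```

View pics/w17z.png

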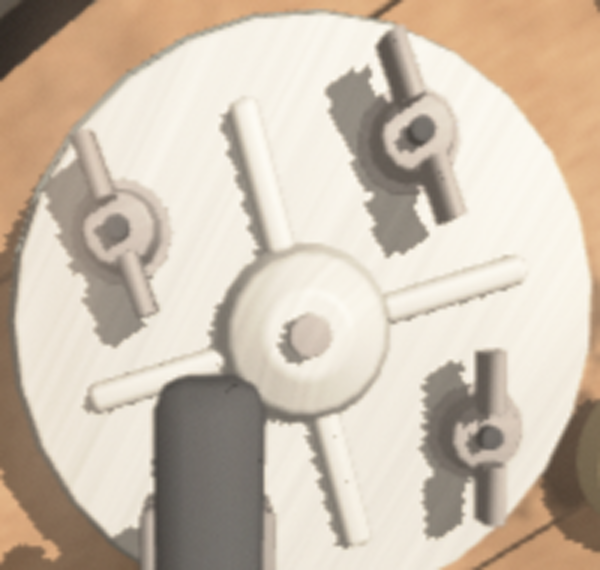

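```bash
python3 - <<'E'
from h import *
s=read_state();d=get_image("wrist")
s["eef_pos"]=np.array([535.06,58.59,253.66]);s["tool_rot"]=np.array([3.1408,.0011,2.56325])
T=toolT(s)@d["T_tool_cam"]
g=lambda p:(np.array(p)+.5)/3-.5+np.array((210,20))
for n,(p,q) in dict(a=((491,352),(492,523)),b=((397,32),(450,217)),c=((85,133),(147,313))).items():
    P,Q=[pix2w(d,*g(x),79,T) for x in (p,q)];v=P-Q
    print(n,((P+Q)/2).round(1),np.linalg.norm(v).round(1),np.arctan(v[1]/v[0]).round(3))
E
```

```text
a [562.3 151.9  79. ] 56.0 -0.496
b [468.4 180.3  79. ] 54.8 -0.224
c [440.7  86.6  79. ] 55.5 -0.249
```

```bash
python3 - <<'E'
from h import *
plan(562.3,153.2,252,-.46+np.pi)
E
```

```text
shift [2.82, 9.49, 0.03] wz -0.119 rows 2.4 0.9
```

Call:
carry_out([
  [[0.8,2.6,0,0,0,-0.04,0.6],[1.7,5.6,0,0,0,-0.08,0.6],[2.4,8.2,0,0,0,-0.12,0.6],[2.8,9.5,0,0,0,-0.12,0.6],[2.8,9.5,0.5,0,0,-0.12,0.6]],
])

```text
clock: 17.13
eef_pos: [563.7, 158.5, 248.3]
tool_rot: [3.138, -0.001, 2.688]
force: [1.0, 0.7, -2.1]
width: 12.8
```

Call:
carry_out([
  [[0,0,0.5,0,0,0,0.6],[0,0,1,0,0,0,0.6],[0,0,1,0,0,0,0.6]],
])

```text
clock: 17.38
eef_pos: [562.3, 151.0, 236.5]
tool_rot: [-3.138, -0.002, 2.681]
force: [0.2, -0.2, -3.9]
width: 13.0
```

```bash
python3 - <<'E'
from h import *
d=get_image("top");s=read_state();print(s["eef_pos"],s["tool_rot"],s["qpos"].round(2))
plan(562.3,153.2,203,-.46+np.pi)
E
```

```text
[562.64859344 151.32191837 237.21426609] [-3.13874022e+00 -1.31178151e-03  2.68060374e+00] [ 0.01  0.57 -0.51  1.69  0.32  0.97  0.5 ]
shift [0.11, 0.15, 3.42] wz -0.001 rows 0.8 0.0
```

Call:
carry_out([
  [[0.05,0.08,0.8,0,0,0,0.6],[0.05,0.08,1.6,0,0,0,0.6],[0.05,0.08,2.4,0,0,0,0.6],[0.05,0.08,3.2,0,0,0,0.6],[0.05,0.08,3.4,0,0,0,0.6]],
])

```text
clock: 17.85
eef_pos: [562.3, 153.8, 202.5]
tool_rot: [-3.139, -0.002, 2.683]
force: [-1.1, 0.3, -4.0]
width: 12.7
```

```bash
python3 - <<'E'
from h import *
d=get_image("scene");cv2.imwrite("pics/s18.png",cv2.resize(d["img"][190:310,210:360],None,fx=5,fy=5,interpolation=cv2.INTER_CUBIC))
s=read_state();print(s["eef_pos"],s["tool_rot"],s["force"],s["torque"])
E
```

```text
[562.36867196 153.91614918 202.773617  ] [-3.13963499e+00 -2.01051419e-03  2.68277579e+00] [-0.24815407 -0.08721243 -2.43880177] [-0.02268592  0.06789513  0.00386185]
```

View pics/s18.png

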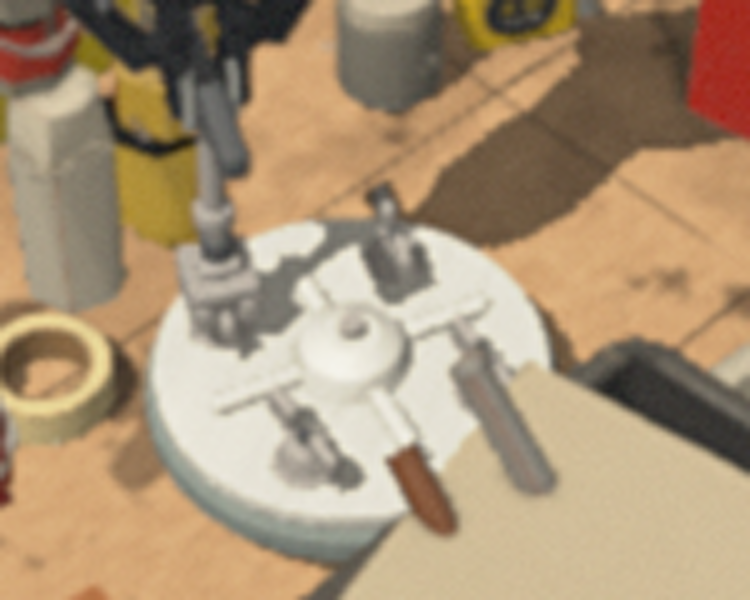

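Call:
carry_out([
  [[0,0,0,0,0,0.1,0.6],[0,0,0,0,0,0.2,0.6],[0,0,0,0,0,0.3,0.6],[0,0,0,0,0,0.4,0.6],[0,0,0,0,0,0.5,0.6]],
])

```text
clock: 18.32
eef_pos: [563.2, 154.3, 204.2]
tool_rot: [-3.141, 0.0, 2.179]
force: [0.3, -0.7, -5.1]
width: 13.3
```

Call:
carry_out([
  [[0,0,0,0,0,0.1,0.6],[0,0,0,0,0,0.2,0.6],[0,0,0,0,0,0.3,0.6]],
])

```text
clock: 18.57
eef_pos: [563.3, 154.5, 204.2]
tool_rot: [3.141, 0.0, 1.879]
force: [0.6, 0.3, -6.5]
width: 12.8
```

```bash
python3 - <<'E'
from h import *
s=read_state();print(s["eef_pos"],s["tool_rot"],s["force"],s["torque"],s["width"],s["tool_rot"][2]-np.pi)
E
```

```text
[563.33335687 154.47496698 204.22200855] [3.14143516e+00 2.13366574e-04 1.87902899e+00] [ 0.61710062  0.25231993 -6.46661325] [-0.03443443 -0.20564448  0.27349978] 12.797377763913978 -1.2625636633741113
```

Call:
carry_out([
  [[0,0,0,0,0,0.05,0.6],[0,0,0,0,0,0.1,0.6],[0,0,0,0,0,0.15,0.6],[0,0,0,0,0,0.2,0.6],[0,0,0,0,0,0.2,0.6]],
])

```text
clock: 18.98
eef_pos: [563.4, 154.5, 204.2]
tool_rot: [3.141, 0.0, 1.683]
force: [0.8, -0.0, -6.1]
width: 13.0
```

```bash
python3 - <<'E'
from h import *
s=read_state();print(s["eef_pos"],s["tool_rot"],s["force"],s["torque"],s["width"],s["tool_rot"][2]-np.pi)
E
```

```text
[563.41874846 154.54106972 204.21684197] [3.14120099e+00 2.82158123e-04 1.68250209e+00] [ 7.81851101e-01 -4.38083795e-03 -6.09258079e+00] [-0.06133884 -0.28130973  0.14634876] 12.95957752016273 -1.4590905639994733
```

Call:
carry_out([
  [[0,0,0,0,0,0.05,0.6],[0,0,0,0,0,0.1,0.6],[0,0,0,0,0,0.1,0.6]],
])

```text
clock: 19.23
eef_pos: [563.4, 154.6, 204.2]
tool_rot: [3.141, 0.001, 1.586]
force: [1.5, 0.6, -7.0]
width: 13.1
```

```bash
python3 - <<'E'
from h import *
s=read_state();print(s["eef_pos"],s["tool_rot"],s["force"],s["torque"],s["width"],s["tool_rot"][2]-np.pi,s["qpos"].round(2))
E
```

```text
[563.3507398  154.62859878 204.20018389] [3.14113617e+00 6.26466923e-04 1.58618575e+00] [ 1.51416085  0.57205581 -6.99044697] [-0.13101445 -0.44851188  0.87957054] 13.070451323061851 -1.5554069009298621 [-0.2   0.57 -0.18  1.73  0.13  0.85 -0.43]
```

Call:
carry_out([
  [[0,0,0,0,0,0.05,0.6],[0,0,0,0,0,0.08,0.6],[0,0,0,0,0,0.08,0.6]],
])

```text
clock: 19.48
eef_pos: [563.2, 154.7, 204.2]
tool_rot: [3.141, 0.001, 1.508]
force: [1.4, -0.6, -7.0]
width: 13.1
```

```bash
python3 - <<'E'
from h import *
s=read_state();print(s["eef_pos"],s["tool_rot"],s["force"],s["torque"],s["width"],s["tool_rot"][2]-np.pi,s["qpos"].round(2))
E
```

```text
[563.18485561 154.67712855 204.23636132] [3.14134481e+00 7.77271706e-04 1.50751242e+00] [ 1.43777386 -0.60758712 -7.02226317] [-0.16431978 -0.36180426  1.78048155] 13.084016647728289 -1.6340802336376075 [-0.21  0.57 -0.16  1.73  0.12  0.85 -0.49]
```

Call:
carry_out([
  [[0,0,0,0,0,-0.1,0.6],[0,0,0,0,0,-0.19,0.6],[0,0,-1.5,0,0,-0.19,0.6],[0,0,-4,0,0,-0.19,0.6],[0,0,-5,0,0,-0.25,0.6]],
])

```text
clock: 19.9
eef_pos: [564.4, 154.9, 257.3]
tool_rot: [3.138, -0.001, 1.751]
force: [0.9, 0.5, -2.7]
width: 12.7
```

Call:
carry_out([
  [[0,0,0,0,0,0,0.6]],
])

```text
clock: 19.98
eef_pos: [565.0, 155.1, 257.6]
tool_rot: [3.136, -0.002, 1.753]
force: [-0.2, 0.7, -2.4]
width: 13.0
```

```bash
python3 - <<'E'
from h import *
s,d=wrist();cv2.imwrite("pics/w19.png",d["img"]);print(s["eef_pos"],s["tool_rot"],s["force"],s["torque"],s["width"])
d=get_image("scene");cv2.imwrite("pics/s19.png",cv2.resize(d["img"][170:310,210:360],None,fx=5,fy=4.2,interpolation=cv2.INTER_CUBIC))
plan(440,86.3,250,-.2-np.pi)
E
```

```text
[565.03526138 155.14938743 257.57049658] [ 3.13581974e+00 -1.78076037e-03  1.75260587e+00] [-0.23979494  0.67388524 -2.37375621] [ 0.00840945 -0.07232255 -0.03890513] 13.019458095652931
shift [-4.49, -13.33, 0.46] wz -1.191 rows 3.4 9.5
```

View pics/w19.png

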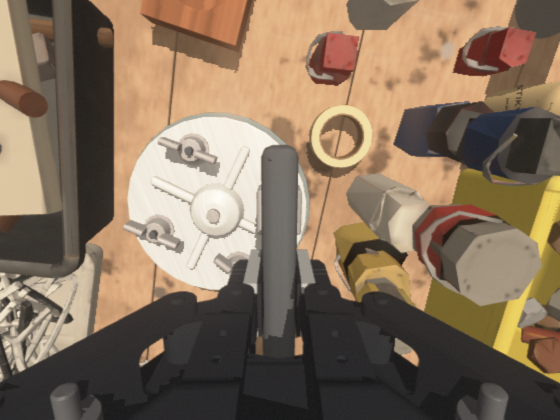

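View pics/s19.png

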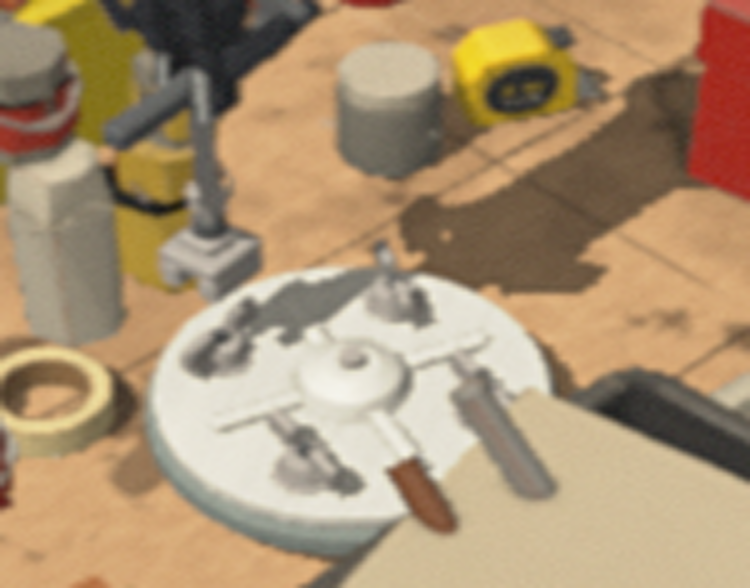

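Call:
carry_out([
  [[-0.8,-2.3,0,0,0,-0.12,0.6],[-1.7,-5,0,0,0,-0.24,0.6],[-2.7,-8,0,0,0,-0.36,0.6],[-3.6,-11,0,0,0,-0.48,0.6],[-4.4,-13.3,0.2,0,0,-0.6,0.6]],
])

```text
clock: 20.5
eef_pos: [436.9, 85.7, 251.3]
tool_rot: [-3.138, -0.002, 2.357]
force: [-0.4, -0.1, -2.5]
width: 12.9
```

Call:
carry_out([
  [[0,0,0,0,0,-0.12,0.6],[0,0,0,0,0,-0.24,0.6],[0,0,0,0,0,-0.36,0.6],[0,0,0.5,0,0,-0.48,0.6],[0,0,1,0,0,-0.59,0.6]],
])

```text
clock: 20.92
eef_pos: [439.7, 86.7, 241.7]
tool_rot: [-3.141, -0.001, 2.946]
force: [0.3, -0.3, -4.1]
width: 13.1
```

Call:
carry_out([
  [[0,0,0.2,0,0,0,0.6]],
])

```text
clock: 21.0
eef_pos: [439.2, 86.5, 239.1]
tool_rot: [-3.141, -0.003, 2.943]
force: [-1.0, -0.3, -2.3]
width: 12.8
```

```bash
python3 - <<'E'
from h import *
s,d=wrist();cv2.imwrite("pics/w20.png",d["img"]);s=read_state();print(s["eef_pos"],s["tool_rot"],s["qpos"].round(2))
plan(440,86.3,203,-.2-np.pi)
E
```

```text
[439.20312975  86.50977152 238.99771614] [-3.14086457 -0.00336357  2.93889004] [ 0.16  0.38 -0.56  2.03  0.27  0.81  0.81]
shift [-0.08, -0.0, 3.6] wz -0.003 rows 0.9 0.0
```

View pics/w20.png

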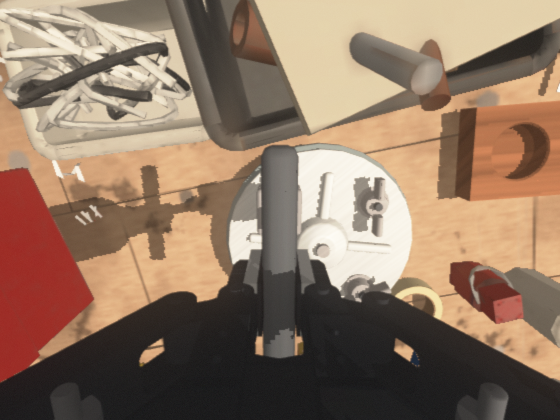

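Call:
carry_out([
  [[-0.05,0,0.8,0,0,0,0.6],[-0.05,0,1.6,0,0,0,0.6],[-0.05,0,2.4,0,0,0,0.6],[-0.05,0,3.2,0,0,0,0.6],[-0.05,0,3.6,0,0,0,0.6]],
])

```text
clock: 21.47
eef_pos: [440.2, 86.8, 203.0]
tool_rot: [-3.141, -0.002, 2.942]
force: [-0.1, -0.9, -3.3]
width: 12.8
```

```bash
python3 - <<'E'
from h import *
d=get_image("scene");cv2.imwrite("pics/s21.png",cv2.resize(d["img"][190:310,210:360],None,fx=5,fy=5,interpolation=cv2.INTER_CUBIC))
s=read_state();print(s["eef_pos"],s["tool_rot"],s["force"],s["torque"])
E
```

```text
[439.95861979  86.77047912 202.77916571] [-3.14058289e+00 -2.56414388e-03  2.94256251e+00] [ 0.22104725 -0.18381742 -2.98032931] [ 0.01078401  0.02638987 -0.04670676]
```

View pics/s21.png

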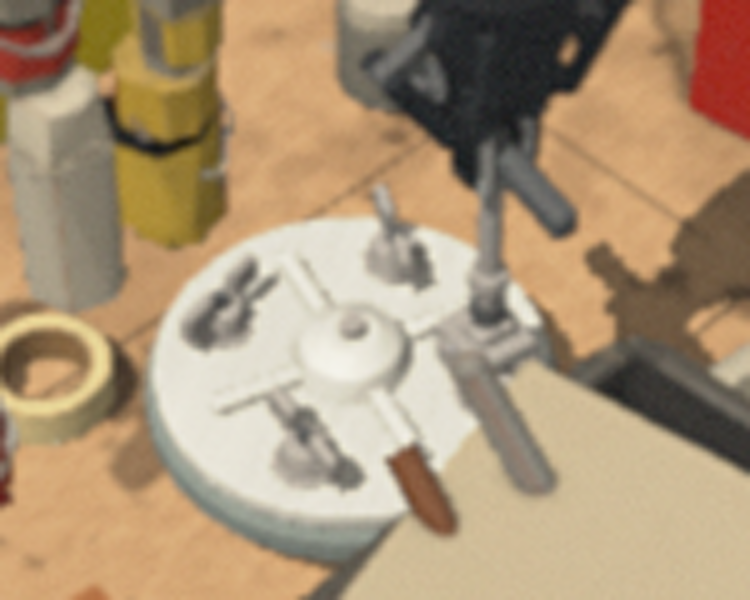

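Call:
carry_out([
  [[0,0,0,0,0,0.1,0.6],[0,0,0,0,0,0.2,0.6],[0,0,0,0,0,0.3,0.6],[0,0,0,0,0,0.4,0.6],[0,0,0,0,0,0.5,0.6]],
])

```text
clock: 21.93
eef_pos: [440.5, 86.8, 204.0]
tool_rot: [-3.141, -0.0, 2.439]
force: [1.2, -0.4, -6.7]
width: 12.8
```

Call:
carry_out([
  [[0,0,0,0,0,0.1,0.6],[0,0,0,0,0,0.2,0.6],[0,0,0,0,0,0.3,0.6],[0,0,0,0,0,0.37,0.6],[0,0,0,0,0,0.44,0.6]],
])

```text
clock: 22.35
eef_pos: [440.7, 87.0, 204.0]
tool_rot: [-3.141, 0.0, 2.0]
force: [0.2, 0.5, -7.8]
width: 12.8
```

```bash
python3 - <<'E'
from h import *
s=read_state();print(s["eef_pos"],s["tool_rot"],s["force"],s["torque"],s["width"],s["tool_rot"][2]-np.pi)
E
```

```text
[440.68641096  86.98196682 204.01798533] [-3.14100756e+00  1.85953877e-04  2.00018310e+00] [ 0.15377557  0.51725835 -7.7647979 ] [-0.04941318 -0.23813979  0.19372877] 12.779914210576734 -1.1414095552308363
```

Call:
carry_out([
  [[0,0,0,0,0,0.05,0.6],[0,0,0,0,0,0.1,0.6],[0,0,0,0,0,0.15,0.6],[0,0,0,0,0,0.2,0.6],[0,0,0,0,0,0.2,0.6]],
])

```text
clock: 22.77
eef_pos: [440.7, 87.2, 204.0]
tool_rot: [-3.141, 0.001, 1.807]
force: [0.7, -1.3, -7.9]
width: 12.6
```

```bash
python3 - <<'E'
from h import *
s=read_state();print(s["eef_pos"],s["tool_rot"],s["force"],s["torque"],s["width"],s["tool_rot"][2]-np.pi)
E
```

```text
[440.67007336  87.22533549 204.01083118] [-3.14114887e+00  1.08758603e-03  1.80737093e+00] [ 0.74740467 -1.33418673 -7.9456767 ] [-0.09256133 -0.17446256  1.51095635] 12.578250289451296 -1.3342217237616236
```

Call:
carry_out([
  [[0,0,0,0,0,0.04,0.6],[0,0,0,0,0,0.04,0.6]],
])

```text
clock: 22.93
eef_pos: [440.6, 87.2, 204.1]
tool_rot: [-3.141, 0.001, 1.769]
force: [0.6, -0.5, -8.5]
width: 12.9
```

```bash
python3 - <<'E'
from h import *
s=read_state();print(s["torque"],s["tool_rot"][2]-np.pi)
E
```

```text
[-0.11581196 -0.19685956  1.8328056 ] -1.3728156292742657
```

Call:
carry_out([
  [[0,0,0,0,0,-0.1,0.6],[0,0,0,0,0,-0.2,0.6],[0,0,-1.5,0,0,-0.2,0.6],[0,0,-4,0,0,-0.2,0.6],[0,0,-5,0,0,-0.25,0.6]],
])

```text
clock: 23.35
eef_pos: [442.1, 87.5, 256.7]
tool_rot: [3.138, -0.0, 2.011]
force: [1.0, 0.2, -3.3]
width: 13.3
```

Call:
carry_out([
  [[0,0,0,0,0,0,0.6]],
])

```text
clock: 23.43
eef_pos: [442.8, 87.5, 256.8]
tool_rot: [3.136, 0.001, 2.012]
force: [0.9, -0.1, -3.0]
width: 13.0
```

```bash
python3 - <<'E'
from h import *
s,d=wrist();cv2.imwrite("pics/w22.png",d["img"]);print(s["eef_pos"],s["tool_rot"],s["force"],s["torque"],s["width"])
plan(467.7,181,250,-.175-np.pi)
E
```

```text
[442.80693355  87.53896068 256.82402535] [3.13582700e+00 5.60066748e-04 2.01236160e+00] [ 0.85741429 -0.07856254 -3.01794952] [ 0.01441995 -0.04822198 -0.00047588] 12.95658251907271
shift [7.39, 6.34, 0.54] wz -0.956 rows 2.3 7.6
```

View pics/w22.png

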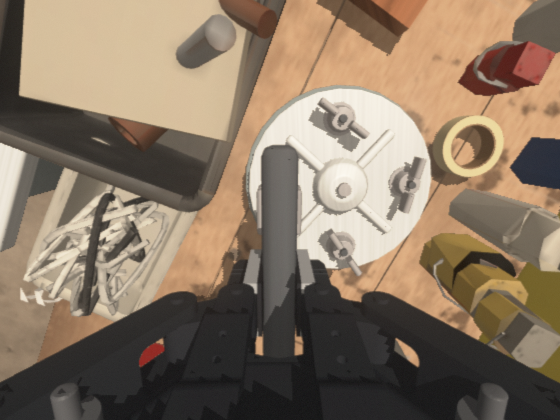

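Call:
carry_out([
  [[1.4,1.2,0,0,0,-0.12,0.6],[2.9,2.5,0,0,0,-0.24,0.6],[4.4,3.9,0,0,0,-0.36,0.6],[5.9,5.2,0,0,0,-0.48,0.6],[7.3,6.5,0.2,0,0,-0.6,0.6]],
])

```text
clock: 23.9
eef_pos: [468.1, 181.6, 251.5]
tool_rot: [-3.141, -0.001, 2.617]
force: [0.2, 0.5, -2.6]
width: 12.7
```

Call:
carry_out([
  [[0,0,0.2,0,0,-0.12,0.6],[0,0,0.5,0,0,-0.24,0.6],[0,0,0.8,0,0,-0.36,0.6],[0,0,1.2,0,0,-0.36,0.6],[0,0,1.2,0,0,-0.36,0.6]],
])

```text
clock: 24.32
eef_pos: [467.5, 180.0, 238.7]
tool_rot: [-3.14, -0.003, 2.968]
force: [-0.8, 0.2, -3.0]
width: 12.6
```

```bash
python3 - <<'E'
from h import *
d=get_image("top");s=read_state();print(s["eef_pos"],s["tool_rot"],s["qpos"].round(2))
plan(467.7,181,203,-.175-np.pi)
E
```

```text
[467.75202738 180.1349037  239.26348942] [-3.14053673e+00 -2.32731125e-03  2.96819982e+00] [-0.05  0.45 -0.53  1.9   0.29  0.87  0.67]
shift [0.02, 0.08, 3.63] wz 0.002 rows 0.9 0.0
```

Call:
carry_out([
  [[0,0.05,0.8,0,0,0,0.6],[0,0.05,1.6,0,0,0,0.6],[0,0.05,2.4,0,0,0,0.6],[0,0.05,3.2,0,0,0,0.6],[0,0.05,3.6,0,0,0,0.6]],
])

```text
clock: 24.78
eef_pos: [467.8, 180.8, 202.9]
tool_rot: [-3.14, -0.002, 2.972]
force: [-0.3, -0.2, -3.3]
width: 13.2
```

```bash
python3 - <<'E'
from h import *
d=get_image("scene");cv2.imwrite("pics/s24.png",cv2.resize(d["img"][190:310,210:360],None,fx=5,fy=5,interpolation=cv2.INTER_CUBIC))
s=read_state();print(s["eef_pos"],s["tool_rot"],s["force"],s["torque"])
E
```

```text
[467.62249846 180.78271988 202.67144116] [-3.14013759e+00 -2.35289460e-03  2.97261747e+00] [ 0.31516619  0.53214879 -3.66044668] [0.00252831 0.03306557 0.03556346]
```

View pics/s24.png

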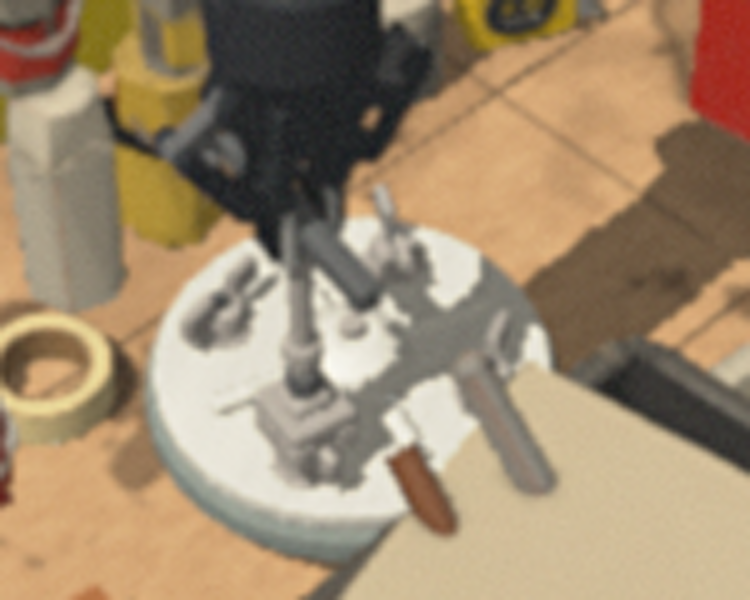

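Call:
carry_out([
  [[0,0,0,0,0,0.1,0.6],[0,0,0,0,0,0.2,0.6],[0,0,0,0,0,0.3,0.6],[0,0,0,0,0,0.4,0.6],[0,0,0,0,0,0.5,0.6]],
])

```text
clock: 25.25
eef_pos: [468.2, 181.3, 203.9]
tool_rot: [-3.141, -0.0, 2.469]
force: [0.1, 0.1, -7.7]
width: 12.9
```

Call:
carry_out([
  [[0,0,0,0,0,0.1,0.6],[0,0,0,0,0,0.2,0.6],[0,0,0,0,0,0.3,0.6],[0,0,0,0,0,0.37,0.6],[0,0,0,0,0,0.43,0.6]],
])

```text
clock: 25.67
eef_pos: [468.4, 181.5, 203.9]
tool_rot: [-3.141, -0.0, 2.04]
force: [1.8, -0.1, -7.6]
width: 12.9
```

```bash
python3 - <<'E'
from h import *
s=read_state();print(s["eef_pos"],s["tool_rot"],s["force"],s["torque"],s["width"],s["tool_rot"][2]-np.pi)
E
```

```text
[468.39038008 181.52347991 203.93370171] [-3.14144806e+00 -7.53128565e-05  2.04035722e+00] [ 1.80683948 -0.13941789 -7.59023891] [ 0.21008719 -0.20968479  0.1920189 ] 12.868208713781668 -1.101235430719913
```

Call:
carry_out([
  [[0,0,0,0,0,0.05,0.6],[0,0,0,0,0,0.1,0.6],[0,0,0,0,0,0.15,0.6],[0,0,0,0,0,0.18,0.6],[0,0,0,0,0,0.18,0.6]],
])

```text
clock: 26.08
eef_pos: [468.2, 181.6, 203.9]
tool_rot: [-3.141, 0.001, 1.867]
force: [1.3, 0.5, -10.0]
width: 13.1
```

```bash
python3 - <<'E'
from h import *
s=read_state();print(s["eef_pos"],s["tool_rot"],s["force"],s["torque"],s["width"],s["tool_rot"][2]-np.pi)
E
```

```text
[468.17332569 181.57633005 203.93690444] [-3.14117140e+00  7.43072448e-04  1.86682689e+00] [ 1.25007856  0.5090043  -9.96658192] [ 0.06557615 -0.33896088  1.48423672] 13.103598320716996 -1.2747657588988672
```

Call:
carry_out([
  [[0,0,0,0,0,0.04,0.6],[0,0,0,0,0,0.04,0.6]],
])

```text
clock: 26.25
eef_pos: [468.1, 181.5, 204.0]
tool_rot: [-3.141, 0.001, 1.827]
force: [0.8, -0.3, -9.2]
width: 13.2
```

```bash
python3 - <<'E'
from h import *
s=read_state();print(s["torque"],s["tool_rot"][2]-np.pi)
E
```

```text
[ 0.123774   -0.28444607  1.86814853] -1.3143722078700306
```

Call:
carry_out([
  [[0,0,0,0,0,-0.1,0.6],[0,0,0,0,0,-0.2,0.6],[0,0,-1.5,0,0,-0.2,0.6],[0,0,-4,0,0,-0.2,0.6],[0,0,-5,0,0,-0.25,0.6]],
])

```text
clock: 26.67
eef_pos: [469.8, 181.8, 257.1]
tool_rot: [3.138, -0.001, 2.07]
force: [1.4, 1.2, -3.1]
width: 12.8
```

Call:
carry_out([
  [[0,0,0,0,0,-0.1,0.6],[0,0,0,0,0,-0.1,0.6],[0,0,0,0,0,-0.1,0.6]],
])

```text
clock: 26.92
eef_pos: [468.5, 180.9, 254.7]
tool_rot: [3.141, -0.001, 2.168]
force: [0.9, 0.7, -3.3]
width: 12.7
```

```bash
python3 - <<'E'
from h import *
s,d=wrist();cv2.imwrite("pics/w26.png",d["img"]);print(s["eef_pos"],s["tool_rot"],s["force"],s["torque"],s["width"])
cv2.imwrite("pics/w26z.png",cv2.resize(d["img"][20:300,100:380],None,fx=2.1,fy=2.1,interpolation=cv2.INTER_CUBIC))
plan(534.9,58.6,250,-.47-np.pi)
E
```

```text
[468.53123248 180.87978261 254.67076244] [ 3.14138949e+00 -5.15498296e-04  2.16814913e+00] [ 0.91806643  0.72258459 -3.30338997] [-0.01222865  0.02263838 -0.01588484] 12.708953883802252
shift [-13.85, -1.38, 0.43] wz -0.503 rows 3.3 4.0
```

View pics/w26z.png

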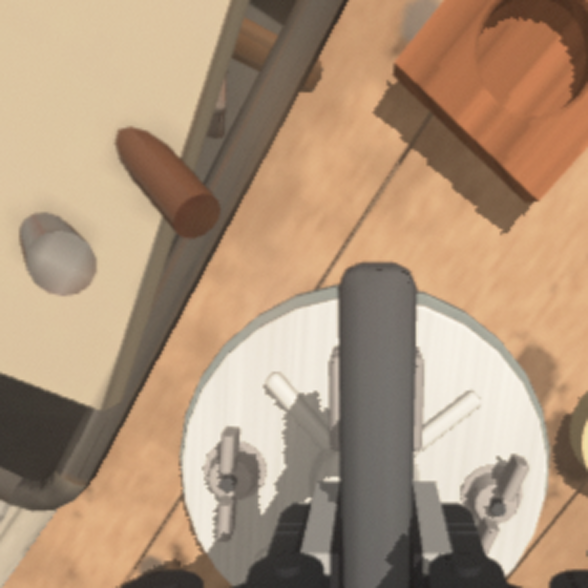

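Call:
carry_out([
  [[-2.8,-0.3,0,0,0,-0.11,0.6],[-5.8,-0.6,0,0,0,-0.22,0.6],[-9,-0.9,0,0,0,-0.33,0.6],[-12,-1.2,0,0,0,-0.44,0.6],[-13.8,-1.4,0.2,0,0,-0.5,0.6]],
])

```text
clock: 27.38
eef_pos: [536.6, 55.4, 252.0]
tool_rot: [-3.14, 0.001, 2.671]
force: [1.0, 0.4, -3.4]
width: 12.9
```

Call:
carry_out([
  [[0,0,0.4,0,0,0,0.6],[0,0,0.8,0,0,0,0.6],[0,0,1.2,0,0,0,0.6],[0,0,1.2,0,0,0,0.6]],
])

```text
clock: 27.72
eef_pos: [533.8, 60.9, 239.3]
tool_rot: [-3.141, -0.003, 2.674]
force: [-0.2, 0.5, -2.7]
width: 13.1
```

```bash
python3 - <<'E'
from h import *
d=get_image("top");s=read_state();print(s["eef_pos"],s["tool_rot"],s["qpos"].round(2))
plan(534.9,58.6,203,-.47-np.pi)
E
```

```text
[534.09766481  60.95165838 239.82139284] [-3.14109604e+00 -1.72220396e-03  2.67414249e+00] [ 0.1   0.48 -0.4   1.81  0.23  0.9   0.71]
shift [-0.18, -0.17, 3.68] wz 0.003 rows 0.9 0.0
```

Call:
carry_out([
  [[-0.1,-0.1,0.8,0,0,0,0.6],[-0.1,-0.1,1.6,0,0,0,0.6],[-0.1,-0.1,1.6,0,0,0,0.6]],
])

```text
clock: 28.02
eef_pos: [534.3, 58.3, 222.7]
tool_rot: [-3.14, -0.003, 2.673]
force: [-0.9, -0.1, -3.3]
width: 13.1
```

```bash
python3 - <<'E'
from h import *
s=read_state();print(s["eef_pos"],s["force"],s["tool_rot"])
plan(534.9,58.6,203,-.47-np.pi)
E
```

```text
[534.2600381   58.2685809  222.68462381] [-0.89525044 -0.07713804 -3.29018976] [-3.13964378e+00 -2.51193411e-03  2.67327921e+00]
shift [-0.04, 0.06, 1.97] wz 0.002 rows 0.5 0.0
```

Call:
carry_out([
  [[0,0,0.7,0,0,0,0.6],[0,0,1.4,0,0,0,0.6],[0,0,2,0,0,0,0.6],[0,0,2,0,0,0,0.6]],
])

```text
clock: 28.35
eef_pos: [534.6, 58.0, 202.9]
tool_rot: [-3.14, -0.002, 2.673]
force: [-0.2, 0.1, -2.6]
width: 13.0
```

```bash
python3 - <<'E'
from h import *
d=get_image("scene");cv2.imwrite("pics/s28.png",cv2.resize(d["img"][190:310,210:360],None,fx=5,fy=5,interpolation=cv2.INTER_CUBIC))
s=read_state();print(s["eef_pos"],s["tool_rot"],s["force"],s["torque"])
E
```

```text
[534.95521581  58.09109754 203.54163368] [-3.14059026e+00 -1.53642993e-03  2.67277733e+00] [ 0.20874769 -1.18765753 -3.01765032] [-0.00015926 -0.00082692 -0.02959824]
```

View pics/s28.png

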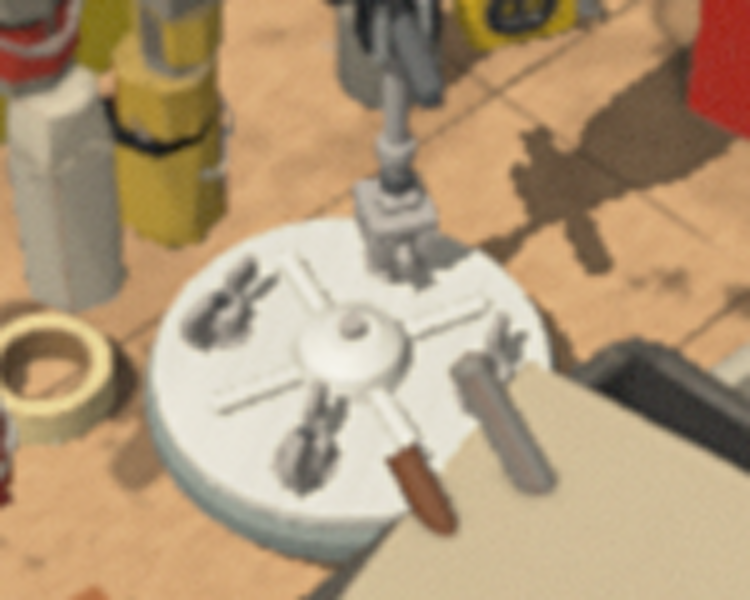

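Call:
carry_out([
  [[0,0,0,0,0,0.1,0.6],[0,0,0,0,0,0.2,0.6],[0,0,0,0,0,0.3,0.6],[0,0,0,0,0,0.4,0.6],[0,0,0,0,0,0.5,0.6]],
])

```text
clock: 28.82
eef_pos: [535.7, 58.4, 204.5]
tool_rot: [3.141, 0.0, 2.169]
force: [-0.1, -0.7, -5.3]
width: 13.2
```

Call:
carry_out([
  [[0,0,0,0,0,0.1,0.6],[0,0,0,0,0,0.2,0.6],[0,0,0,0,0,0.3,0.6],[0,0,0,0,0,0.37,0.6],[0,0,0,0,0,0.43,0.6]],
])

```text
clock: 29.23
eef_pos: [535.9, 58.5, 204.5]
tool_rot: [3.141, 0.0, 1.74]
force: [0.7, -0.9, -5.0]
width: 12.9
```

```bash
python3 - <<'E'
from h import *
s=read_state();print(s["eef_pos"],s["tool_rot"],s["force"],s["torque"],s["width"],s["tool_rot"][2]-np.pi)
E
```

```text
[535.88638808  58.51225495 204.48077297] [3.14081075e+00 5.49626081e-05 1.74047003e+00] [ 0.6636942  -0.94002323 -4.97755202] [ 0.02002832 -0.25570443  0.21224873] 12.862657251520197 -1.40112262339291
```

Call:
carry_out([
  [[0,0,0,0,0,0.05,0.6],[0,0,0,0,0,0.1,0.6],[0,0,0,0,0,0.15,0.6],[0,0,0,0,0,0.18,0.6],[0,0,0,0,0,0.18,0.6]],
])

```text
clock: 29.65
eef_pos: [535.8, 58.7, 204.5]
tool_rot: [3.141, 0.001, 1.567]
force: [1.5, -1.0, -5.5]
width: 13.1
```

```bash
python3 - <<'E'
from h import *
s=read_state();print(s["eef_pos"],s["tool_rot"],s["force"],s["torque"],s["width"],s["tool_rot"][2]-np.pi)
E
```

```text
[535.80678159  58.71653396 204.5020046 ] [3.14081652e+00 6.62530523e-04 1.56699124e+00] [ 1.54943489 -0.951589   -5.50758647] [-0.12262673 -0.18936505  1.63009903] 13.093651699182505 -1.5746014108139637
```

Call:
carry_out([
  [[0,0,0,0,0,0.03,0.6],[0,0,0,0,0,0.03,0.6]],
])

```text
clock: 29.82
eef_pos: [535.7, 58.5, 204.5]
tool_rot: [3.141, 0.0, 1.535]
force: [1.3, 0.2, -5.0]
width: 13.1
```

Call:
carry_out([
  [[0,0,0,0,0,-0.1,0.6],[0,0,0,0,0,-0.19,0.6],[0,0,-1.5,0,0,-0.19,0.6],[0,0,-4,0,0,-0.19,0.6],[0,0,-6,0,0,-0.25,0.6]],
])

```text
clock: 30.23
eef_pos: [535.4, 57.9, 265.4]
tool_rot: [-3.141, -0.001, 1.778]
force: [1.1, 0.5, -3.2]
width: 12.8
```

Call:
carry_out([
  [[0,0,0,0,0,-0.12,0.6],[0,0,0,0,0,-0.24,0.6],[0,0,0,0,0,-0.36,0.6],[0,0,0,0,0,-0.48,0.6],[0,0,0,0,0,-0.6,0.6]],
])

```text
clock: 30.65
eef_pos: [535.3, 57.8, 264.7]
tool_rot: [3.141, -0.001, 2.383]
force: [-1.0, 0.7, -2.8]
width: 12.7
```

```bash
python3 - <<'E'
from h import *
s,d=wrist();cv2.imwrite("pics/w30.png",d["img"]);print(s["eef_pos"],s["tool_rot"],s["force"],s["torque"],s["width"],s["qpos"].round(2))
cv2.imwrite("pics/w30z.png",cv2.resize(d["img"][0:220,200:420],None,fx=2.7,fy=2.7,interpolation=cv2.INTER_CUBIC))
plan(449.5,346,263,.28-np.pi)
E
```

```text
[535.32841541  57.82547131 264.67191095] [ 3.14114036e+00 -1.08315753e-03  2.38309902e+00] [-0.97995342  0.67403729 -2.79348947] [-3.84787169e-02  1.52759034e-02  5.33820862e-06] 12.723538085792253 [ 0.04  0.44 -0.29  1.78  0.15  0.94  0.5 ]
shift [25.98, 15.16, 0.16] wz -1.033 rows 7.2 8.3
```

View pics/w30z.png

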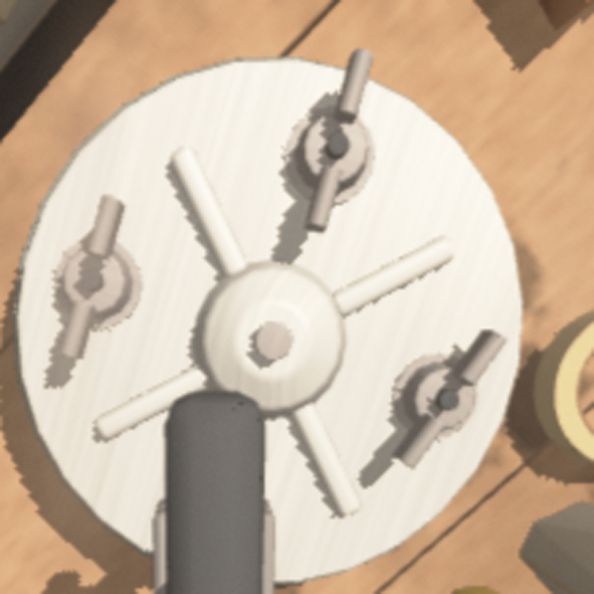

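```bash
python3 - <<'E'
from h import *
s=read_state();d=get_image("wrist")
s["eef_pos"]=np.array([535.33,57.83,264.67]);s["tool_rot"]=np.array([3.1411,-.0011,2.3831])
T=toolT(s)@d["T_tool_cam"]
g=lambda p:(np.array(p)+.5)/2.7-.5+np.array((200,0))
a0=dict(a=.22,b=.53,c=.485)
for n,(p,q) in dict(a=((491,337),(407,462)),b=((361,53),(316,228)),c=((113,200),(71,355))).items():
    P,Q=[pix2w(d,*g(x),79,T) for x in (p,q)];v=P-Q;t=np.arctan(v[1]/v[0])
    print(n,((P+Q)/2).round(1),np.linalg.norm(v).round(1),t.round(3),"turned",(a0[n]-t).round(3))
E
```

```text
a [562.2 152.   79. ] 53.5 -1.309 turned 1.529
b [468.3 180.1  79. ] 56.8 -0.998 turned 1.528
c [441.2  86.4  79. ] 55.4 -1.07 turned 1.555
```

Call:
carry_out([
  [[3,1.7,0,0,0,-0.12,0.6],[6,3.4,0,0,0,-0.24,0.6],[9,5.2,0,0,0,-0.36,0.6],[12,7,0,0,0,-0.48,0.6],[15,8.7,0,0,0,-0.6,0.6]],
])

```text
clock: 31.17
eef_pos: [486.1, 225.7, 264.7]
tool_rot: [3.141, -0.0, 2.981]
force: [1.5, 0.5, -2.4]
width: 12.8
```

```bash
python3 - <<'E'
from h import *
s=read_state();print(s["eef_pos"],s["tool_rot"])
plan(449.6,346.6,263,.28-np.pi)
E
```

```text
[486.05286819 225.73978516 264.66276353] [ 3.14101886e+00 -2.75228263e-04  2.98077517e+00]
shift [5.53, 11.35, 0.17] wz -0.441 rows 3.0 3.5
```

Call:
carry_out([
  [[1.4,3,0,0,0,-0.12,0.6],[2.8,6,0,0,0,-0.24,0.6],[4.2,9,0,0,0,-0.36,0.6],[5.2,10.8,0,0,0,-0.44,0.6],[5.5,11.4,0,0,0,-0.44,0.6]],
])

```text
clock: 31.58
eef_pos: [447.7, 350.4, 264.7]
tool_rot: [3.137, -0.001, -2.858]
force: [-0.1, 0.6, -2.9]
width: 12.7
```

Call:
carry_out([
  [[0,0,1,0,0,0,0.6],[0,0,2,0,0,0,0.6],[0,0,3,0,0,0,0.6],[0,0,4,0,0,0,0.6],[0,0,4,0,0,0,0.6]],
])

```text
clock: 32.0
eef_pos: [449.9, 342.9, 221.4]
tool_rot: [-3.138, -0.005, -2.864]
force: [-0.6, 0.1, -3.3]
width: 13.0
```

```bash
python3 - <<'E'
from h import *
s,d=wrist();cv2.imwrite("pics/w32.png",d["img"]);print(s["eef_pos"],s["tool_rot"],s["force"])
d=get_image("scene");cv2.imwrite("pics/s32.png",cv2.resize(d["img"][230:380,170:320],None,fx=4.5,fy=4,interpolation=cv2.INTER_CUBIC))
s=read_state();print(s["eef_pos"],s["tool_rot"],s["force"])
plan(449.6,346.6,180,.28-np.pi)
E
```

```text
[449.90390552 342.85419085 221.44643176] [-3.13844132 -0.00472539 -2.86378583] [-0.62012671  0.05780855 -3.29870347]
[450.47062886 344.71701701 223.64048054] [-3.14070975e+00 -1.44477334e-03 -2.86236797e+00] [ 1.23492458 -0.41089571 -3.01945134]
shift [0.03, 0.21, 4.36] wz -0.001 rows 1.0 0.0
```

View pics/s32.png

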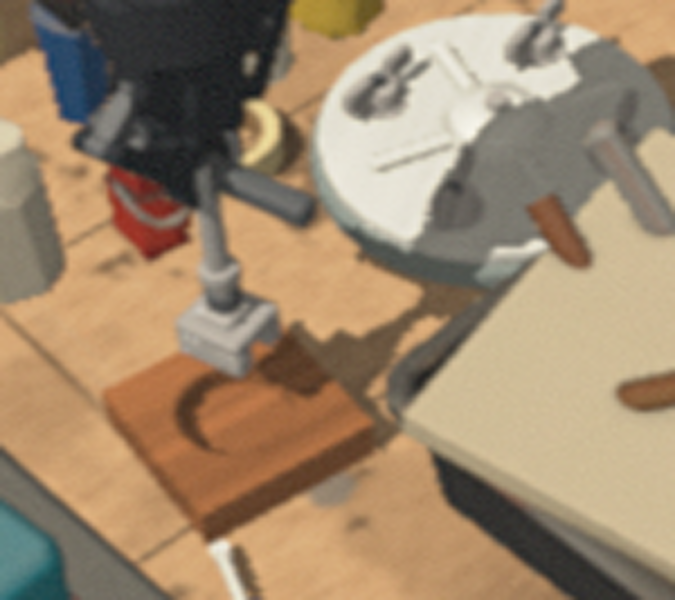

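View pics/w32.png

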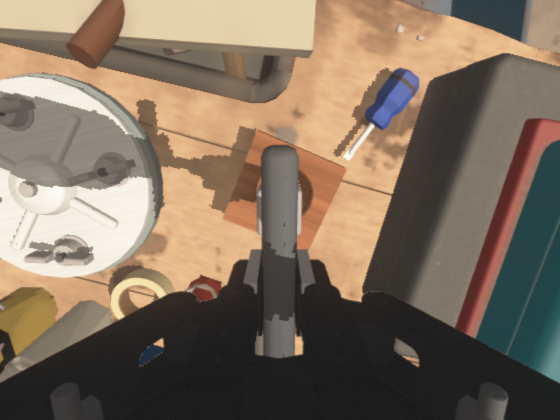

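Call:
carry_out([
  [[0,0,1,0,0,0,0.6],[0,0,2,0,0,0,0.6],[0,0,3,0,0,0,0.6],[0,0,3,0,0,0,0.6],[0,0,3,0,0,0,0.6]],
])

```text
clock: 32.52
eef_pos: [449.8, 345.4, 193.4]
tool_rot: [-3.141, -0.002, -2.86]
force: [1.1, -0.3, -3.3]
width: 13.0
```

```bash
python3 - <<'E'
from h import *
d=get_image("top");s=read_state();print(s["eef_pos"],s["tool_rot"],s["force"])
plan(449.6,346.6,144,.28-np.pi)
E
```

```text
[450.17503942 345.84701807 194.0871441 ] [-3.14149817e+00 -5.83991678e-04 -2.86025970e+00] [-0.90295028  0.35328739 -3.2056117 ]
shift [0.03, 0.09, 5.01] wz 0.001 rows 1.2 0.0
```

Call:
carry_out([
  [[0,0.1,1,0,0,0,0.6],[0,0.1,2,0,0,0,0.6],[0,0.1,3,0,0,0,0.6],[0,0.1,3.6,0,0,0,0.6],[0,0.1,3.6,0,0,0,0.6]],
])

```text
clock: 32.98
eef_pos: [449.1, 345.8, 156.4]
tool_rot: [-3.14, -0.003, -2.86]
force: [0.3, 0.7, -3.1]
width: 12.9
```

```bash
python3 - <<'E'
from h import *
d=get_image("scene");cv2.imwrite("pics/s33.png",cv2.resize(d["img"][230:380,170:320],None,fx=4.5,fy=4,interpolation=cv2.INTER_CUBIC))
s=read_state();print(s["eef_pos"],s["tool_rot"],s["force"])
plan(449.6,346.6,144,.28-np.pi)
E
```

```text
[449.47269404 346.28196592 157.27859711] [-3.14072476e+00 -2.05354944e-03 -2.86021664e+00] [ 0.20415509  0.45047095 -2.54183547]
shift [-0.02, 0.03, 1.33] wz 0.001 rows 0.3 0.0
```

View pics/s33.png

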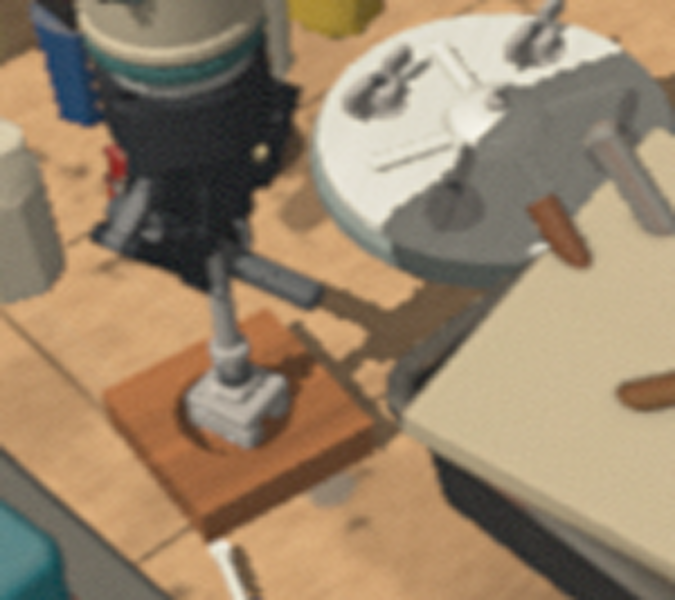

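Going into the recess without contact. Lower the rest of the way.

Call:
carry_out([
  [[0,0.03,0.5,0,0,0,0.6],[0,0.03,0.9,0,0,0,0.6],[0,0.03,1.3,0,0,0,0.6],[0,0.03,1.3,0,0,0,0.6]],
])

```text
clock: 33.37
eef_pos: [449.6, 346.7, 144.7]
tool_rot: [-3.141, -0.001, -2.86]
force: [-0.7, -0.1, -3.8]
width: 13.1
```

```bash
python3 - <<'E'
from h import *
d=get_image("scene");cv2.imwrite("pics/s34.png",cv2.resize(d["img"][230:380,170:320],None,fx=4.5,fy=4,interpolation=cv2.INTER_CUBIC))
s=read_state();print(s["eef_pos"],s["tool_rot"],s["force"],s["torque"])
E
```

```text
[449.77380492 346.8111943  145.04129103] [-3.14117132e+00 -6.63179599e-04 -2.86041332e+00] [-0.4920537  -0.42618986 -3.83244603] [-0.00090674 -0.01196833  0.01622365]
```

Call:
carry_out([
  [[0,0,0.1,0,0,0,0.6],[0,0,0.2,0,0,0,0.6],[0,0,0.2,0,0,0,0.6]],
])

```text
clock: 33.67
eef_pos: [450.2, 347.4, 143.9]
tool_rot: [3.141, 0.001, -2.86]
force: [0.0, -0.7, 0.6]
width: 13.1
```

```bash
python3 - <<'E'
from h import *
s=read_state();print(s["eef_pos"],s["tool_rot"],s["force"],s["torque"])
E
```

```text
[450.2422907  347.37882717 143.91887248] [ 3.14132653e+00  9.64333046e-04 -2.86043945e+00] [ 0.04571871 -0.7286126   0.57942671] [-0.07310986  0.07804151 -0.04183812]
```

Contact with the floor (load taken). Release.

Call:
carry_out([
  [[0,0,0,0,0,0,2.2],[0,0,0,0,0,0,4],[0,0,0,0,0,0,8.5],[0,0,0,0,0,0,8.5],[0,0,0,0,0,0,8.5]],
])

```text
clock: 34.08
eef_pos: [450.0, 347.1, 143.6]
tool_rot: [3.141, 0.0, -2.86]
force: [0.5, -0.2, -0.4]
width: 69.6
```

Call:
carry_out([
  [[0,0,0,0,0,0,8.5],[0,0,0,0,0,0,8.5],[0,0,0,0,0,0,8.5]],
])

```text
clock: 34.33
eef_pos: [450.0, 347.1, 143.4]
tool_rot: [3.142, 0.0, -2.86]
force: [-0.6, -1.0, 0.2]
width: 85.1
```

Call:
carry_out([
  [[0,0,-1,0,0,0,8.5],[0,0,-3,0,0,0,8.5],[0,0,-6,0,0,0,8.5],[0,0,-10,0,0,0,8.5],[0,0,-14,0,0,0,8.5]],
])

```text
clock: 34.75
eef_pos: [449.2, 346.7, 285.2]
tool_rot: [-3.141, -0.002, -2.86]
force: [0.9, 1.1, -1.0]
width: 85.2
```

Call:
carry_out([
  [[-1,-2,-2,0,0,0,8.5],[-2,-4,-3,0,0,0,8.5],[-2,-4,-3,0,0,0,8.5],[-2,-4,-3,0,0,0,8.5],[-2,-4,-3,0,0,0,8.5]],
])

```text
clock: 35.17
eef_pos: [479.6, 314.4, 313.5]
tool_rot: [3.141, -0.001, -2.86]
force: [-0.3, 0.5, -0.7]
width: 85.2
```

```bash
python3 - <<'E'
from h import *
s,d=wrist();cv2.imwrite("pics/w35.png",d["img"]);print(s["eef_pos"],s["tool_rot"],s["force"])
d=get_image("scene");cv2.imwrite("pics/s35.png",cv2.resize(d["img"][150:380,160:400],None,fx=3,fy=2.6,interpolation=cv2.INTER_CUBIC))
E
```

```text
[479.56493831 314.35191089 313.50211655] [ 3.14116334e+00 -6.29577653e-04 -2.86014135e+00] [-0.33173382  0.52189049 -0.71651953]
```

View pics/s35.png

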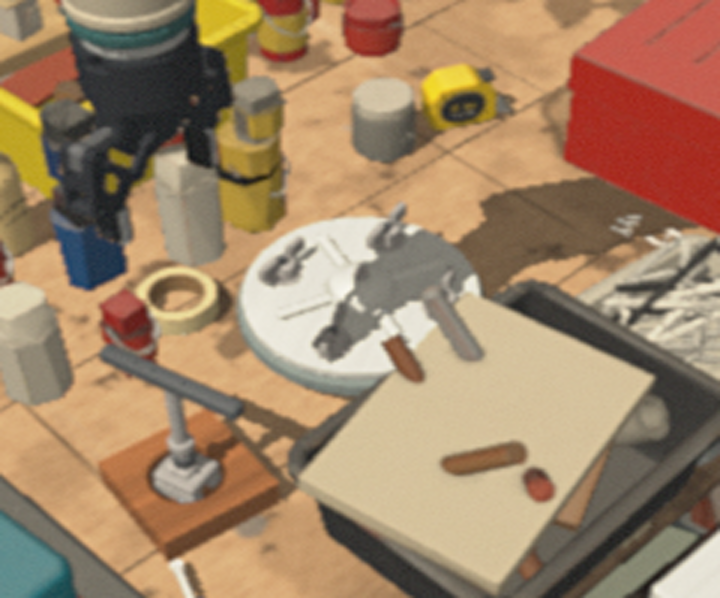

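View pics/w35.png

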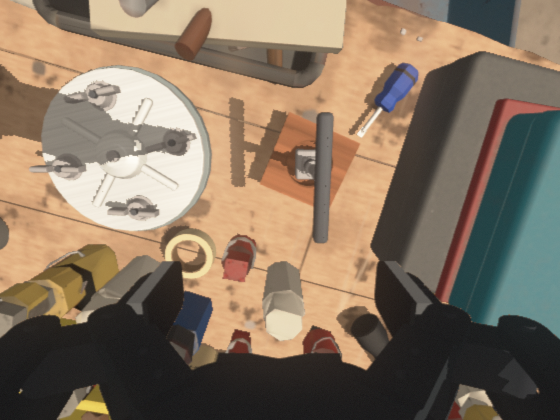

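```bash
python3 - <<'E'
import cv2
im=cv2.imread("pics/w35.png");cv2.imwrite("pics/w35z.png",cv2.resize(im[50:245,20:220],None,fx=3,fy=3,interpolation=cv2.INTER_CUBIC))
E
```

```text
(no output)
```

View pics/w35z.png

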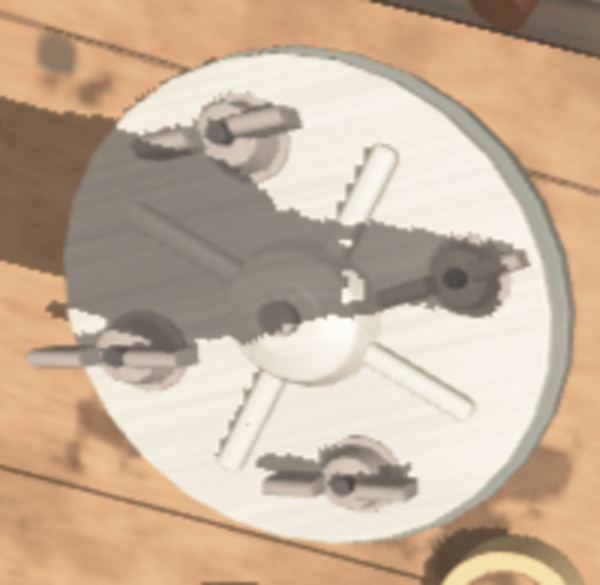

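```bash
python3 - <<'E'
from h import *
s=read_state();d=get_image("wrist");d["T"]=toolT(s)@d["T_tool_cam"];print(s["eef_pos"],s["force"])
g=lambda p:(np.array(p)+.5)/3-.5+np.array((20,50))
a0=dict(a=.22,b=.53,c=.485,d=.22)
for n,(p,q) in dict(a=((265,483),(415,488)),b=((378,298),(525,258)),c=((137,148),(297,117)),d=((30,357),(196,356))).items():
    P,Q=[pix2w(d,*g(x),79) for x in (p,q)];v=P-Q;t=np.arctan2(v[1],v[0]);t=t if t<0 else t-np.pi
    print(n,((P+Q)/2).round(1),np.linalg.norm(v).round(1),t.round(3),"turned",(a0[n]-t).round(3))
P,Q=[pix2w(d,*p,166) for p in((326,115),(321,241))];print("bar",(P+Q)/2)
cs=np.array([pix2w(d,*p,32) for p in((284,110),(360,143),(324,215),(257,181))]);print("rest",cs.mean(0))
E
```

```text
[479.12588322 314.83185431 313.01465337] [-0.52964964  0.84519226 -0.49759305]
a [560.2 155.3  79. ] 60.3 -1.322 turned 1.542
b [467.1 182.3  79. ] 59.3 -1.033 turned 1.563
c [439.7  89.3  79. ] 61.4 -1.112 turned 1.597
d [533.4  61.7  79. ] 64.7 -1.281 turned 1.501
bar [450.30739863 349.24098465 166.        ]
rest [450.31980822 344.57158954  32.        ]
```

```bash
python3 -c "
from cell import *
print(finish_job());print(read_state()['clock'])"
```

```text
the job is handed in; nothing more can be done
None
the job is handed in; nothing more can be done
```

I tightened all four nuts with the wrench in cross order a, c, b, d, in two passes, stood the wrench back in its rest, and handed in at about 35 s of the 72 s allowed.

- **First pass:** each nut was turned about 0.75 rad. Pictures afterwards put a, b and c at 0.72–0.76 rad. I did not measure d then, but it got the same turn.
- **Second pass:** every nut was driven until its stop pushed back. Wrist torque rose from about 0.2 Nm to at least 1.6 Nm on each.
- **Final nut angles:** the last picture shows turns of about a 1.54, b 1.56, c 1.60 and d 1.50 rad. Each nut also had 0–0.15 rad at the start. Image error is around 0.05 rad, so d's picture alone is borderline and I rely on its stop torque.
- **Wrench:** it stands upright in the recess, released, with the gripper about 150 mm above and beside it. In the last picture the bar sits 4–5 mm to one side of the block's centre. That is within image error, or at most about 0.03 rad of tilt.
- **Surroundings:** the jar, tape roll and tape measure look unmoved in the pictures; I did not measure them. I saw no contact between the gripper and the cover or nuts.

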